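# Load the sample-tube scanner cradle and start it

## Task

Load the tube scanner and start it: first slide the light screen up out of its slot beside the clips and stand it fully down in a free slot of the board rack, then push every sample tube on the bench level down past the sprung jaw of a clip of its own, about centred, until it sits fully home with the jaw closed over it. When all the tubes are in, put that screen back fully down in its slot beside the clips and then press the start button right down; leave the spare boards, the sherd and the brush where they are.

Things in the scene. Friction and masses are not known exactly. Their poses are not given: they have to be found in the camera images.
- cradle: Scanner cradle, fixed: grey plate 190 x 350 x 12 mm. Origin on the bench midway between the two middle clips; x away from the robot at yaw 0, y left, z up. It carries four fork clips at y = -108, -36, +36, +108 mm (tubes lie along x), a board slot at y = +178 mm (along x) and a start button at x = -115 mm, y = 0, on a tongue of the plate.
- rack: Board rack, fixed: plate 160 x 160 x 12 mm with three slots along its x, at y = -52, 0, +52 mm. Origin on the bench under its middle, z up. Slot floors 12 mm above the bench; each slot 12 mm wide, 132 mm long, closed at both ends, walls 40 mm high with flared lips to 53 mm above the floor. A board fully down stands on the slot floor. One or both outer slots hold a spare board.
- screen: The light screen: stiff grey plastic board with a paper patch on each face, 120 mm wide (its x), 8 mm thick (its y), 110 mm high (its z), 0.13 kg. Origin at the middle of its bottom edge. It starts standing in the slot of the cradle (its x along the slot, either way round) and slides out straight up, gripped across its thickness at the top edge. Its two faces are alike.
- spare0: A spare board like the screen, standing in the rack slot at y = -52 mm; stays there. May be absent.
- spare1: A spare board like the screen, standing in the rack slot at y = +52 mm; stays there. May be absent.
- dock (a point): Middle of the floor of the cradle's board slot, 12 mm above the bench: the screen's origin starts here. Slot built like those of the rack (12 mm wide, 132 mm long, walls 40 mm high, flared lips to 53 mm above the floor). Standing here, the screen blocks a gripper at the nearest clip (clip3).
- tube0: Sealed sample tube: white round barrel 26 mm in diameter with a black square cap 36 x 36 x 12 mm on each end, 174 mm long over all, barrel free for 150 mm between the caps, 0.1 to 0.2 kg. Origin at its centre, x along its axis; both ends are alike. It starts lying on the bench on its caps, axis 18 mm up. May be absent.
- tube1: Sealed sample tube: white round barrel 26 mm in diameter with a black square cap 36 x 36 x 12 mm on each end, 174 mm long over all, barrel free for 150 mm between the caps, 0.1 to 0.2 kg. Origin at its centre, x along its axis; both ends are alike. It starts lying on the bench on its caps, axis 18 mm up. May be absent.
- tube2: Sealed sample tube: white round barrel 26 mm in diameter with a black square cap 36 x 36 x 12 mm on each end, 174 mm long over all, barrel free for 150 mm between the caps, 0.1 to 0.2 kg. Origin at its centre, x along its axis; both ends are alike. It starts lying on the bench on its caps, axis 18 mm up. May be absent.
- clip0 (a point): Clip 0: centre of a seated tube, 58 mm above the bench; x along it, y across, z up. Two forks 20 mm long at x = -52 and +52 mm; between them free finger room down to the plate, 46 mm below. Saddle 13 mm below; fixed prong at y = -13.5 mm, sprung jaw on the +y side; flared mouth 47 mm wide, 30 mm above. The tube goes in level from straight above; the last 25 mm take a push of about 10 to 18 N.
- clip1 (a point): Clip 1: centre of a seated tube, 58 mm above the bench; x along it, y across, z up. Two forks 20 mm long at x = -52 and +52 mm; between them free finger room down to the plate, 46 mm below. Saddle 13 mm below; fixed prong at y = -13.5 mm, sprung jaw on the +y side; flared mouth 47 mm wide, 30 mm above. The tube goes in level from straight above; the last 25 mm take a push of about 10 to 18 N.
- clip2 (a point): Clip 2: centre of a seated tube, 58 mm above the bench; x along it, y across, z up. Two forks 20 mm long at x = -52 and +52 mm; between them free finger room down to the plate, 46 mm below. Saddle 13 mm below; fixed prong at y = -13.5 mm, sprung jaw on the +y side; flared mouth 47 mm wide, 30 mm above. The tube goes in level from straight above; the last 25 mm take a push of about 10 to 18 N.
- clip3 (a point): Clip 3: centre of a seated tube, 58 mm above the bench; x along it, y across, z up. Two forks 20 mm long at x = -52 and +52 mm; between them free finger room down to the plate, 46 mm below. Saddle 13 mm below; fixed prong at y = -13.5 mm, sprung jaw on the +y side; flared mouth 47 mm wide, 30 mm above. The tube goes in level from straight above; the last 25 mm take a push of about 10 to 18 N.
- jaw0 (a joint): Angle (rad) of the sprung jaw of clip 0, one hinged aluminium part over both forks: 0 closed (also over a seated tube), about 0.15 to 0.2 as a tube goes past; it springs back by itself.
- jaw1 (a joint): Angle (rad) of the sprung jaw of clip 1, one hinged aluminium part over both forks: 0 closed (also over a seated tube), about 0.15 to 0.2 as a tube goes past; it springs back by itself.
- jaw2 (a joint): Angle (rad) of the sprung jaw of clip 2, one hinged aluminium part over both forks: 0 closed (also over a seated tube), about 0.15 to 0.2 as a tube goes past; it springs back by itself.
- jaw3 (a joint): Angle (rad) of the sprung jaw of clip 3, one hinged aluminium part over both forks: 0 closed (also over a seated tube), about 0.15 to 0.2 as a tube goes past; it springs back by itself.
- start_top (a point): Top of the start button: round grey push button, 36 mm in diameter, on the cradle's tongue; pressed straight down.
- start (a joint): Travel of the start button (m): 0 up, 0.008 fully down (about 5 N); springs back.
- sherd0: Pottery sherd about 100 x 65 x 30 mm lying beyond the work; a bystander.
- brush: Cleaning brush lying beyond the work; a bystander.

How it is judged (in metres and radians):
On the way, in this order (a step that is already met when the one before it is completed fails the run):
1. the screen stands fully down in a slot of the rack (((x of screen in the frame of rack between -0.012 and 0.012 m and y of screen in the frame of rack between -0.06 and -0.044 m and z of screen in the frame of rack between 0.006 and 0.018 m and angle between screen's own z axis and vertical below 0.15 rad) or (x of screen in the frame of rack between -0.012 and 0.012 m and y of screen in the frame of rack between -0.008 and 0.008 m and z of screen in the frame of rack between 0.006 and 0.018 m and angle between screen's own z axis and vertical below 0.15 rad) or (x of screen in the frame of rack between -0.012 and 0.012 m and y of screen in the frame of rack between 0.044 and 0.06 m and z of screen in the frame of rack between 0.006 and 0.018 m and angle between screen's own z axis and vertical below 0.15 rad))), for 0.2 s.
2. every tube present sits home in a clip, the jaw closed over it (((x of tube0 in the frame of clip0 between -0.016 and 0.016 m and y of tube0 in the frame of clip0 between -0.006 and 0.006 m and z of tube0 in the frame of clip0 between -0.005 and 0.005 m and angle between the x axis of tube0 and the x axis of clip0, either way round below 0.08 rad and value of joint jaw0 below 0.08 rad) or (x of tube0 in the frame of clip1 between -0.016 and 0.016 m and y of tube0 in the frame of clip1 between -0.006 and 0.006 m and z of tube0 in the frame of clip1 between -0.005 and 0.005 m and angle between the x axis of tube0 and the x axis of clip1, either way round below 0.08 rad and value of joint jaw1 below 0.08 rad) or (x of tube0 in the frame of clip2 between -0.016 and 0.016 m and y of tube0 in the frame of clip2 between -0.006 and 0.006 m and z of tube0 in the frame of clip2 between -0.005 and 0.005 m and angle between the x axis of tube0 and the x axis of clip2, either way round below 0.08 rad and value of joint jaw2 below 0.08 rad) or (x of tube0 in the frame of clip3 between -0.016 and 0.016 m and y of tube0 in the frame of clip3 between -0.006 and 0.006 m and z of tube0 in the frame of clip3 between -0.005 and 0.005 m and angle between the x axis of tube0 and the x axis of clip3, either way round below 0.08 rad and value of joint jaw3 below 0.08 rad)) and ((x of tube1 in the frame of clip0 between -0.016 and 0.016 m and y of tube1 in the frame of clip0 between -0.006 and 0.006 m and z of tube1 in the frame of clip0 between -0.005 and 0.005 m and angle between the x axis of tube1 and the x axis of clip0, either way round below 0.08 rad and value of joint jaw0 below 0.08 rad) or (x of tube1 in the frame of clip1 between -0.016 and 0.016 m and y of tube1 in the frame of clip1 between -0.006 and 0.006 m and z of tube1 in the frame of clip1 between -0.005 and 0.005 m and angle between the x axis of tube1 and the x axis of clip1, either way round below 0.08 rad and value of joint jaw1 below 0.08 rad) or (x of tube1 in the frame of clip2 between -0.016 and 0.016 m and y of tube1 in the frame of clip2 between -0.006 and 0.006 m and z of tube1 in the frame of clip2 between -0.005 and 0.005 m and angle between the x axis of tube1 and the x axis of clip2, either way round below 0.08 rad and value of joint jaw2 below 0.08 rad) or (x of tube1 in the frame of clip3 between -0.016 and 0.016 m and y of tube1 in the frame of clip3 between -0.006 and 0.006 m and z of tube1 in the frame of clip3 between -0.005 and 0.005 m and angle between the x axis of tube1 and the x axis of clip3, either way round below 0.08 rad and value of joint jaw3 below 0.08 rad)) and ((x of tube2 in the frame of clip0 between -0.016 and 0.016 m and y of tube2 in the frame of clip0 between -0.006 and 0.006 m and z of tube2 in the frame of clip0 between -0.005 and 0.005 m and angle between the x axis of tube2 and the x axis of clip0, either way round below 0.08 rad and value of joint jaw0 below 0.08 rad) or (x of tube2 in the frame of clip1 between -0.016 and 0.016 m and y of tube2 in the frame of clip1 between -0.006 and 0.006 m and z of tube2 in the frame of clip1 between -0.005 and 0.005 m and angle between the x axis of tube2 and the x axis of clip1, either way round below 0.08 rad and value of joint jaw1 below 0.08 rad) or (x of tube2 in the frame of clip2 between -0.016 and 0.016 m and y of tube2 in the frame of clip2 between -0.006 and 0.006 m and z of tube2 in the frame of clip2 between -0.005 and 0.005 m and angle between the x axis of tube2 and the x axis of clip2, either way round below 0.08 rad and value of joint jaw2 below 0.08 rad) or (x of tube2 in the frame of clip3 between -0.016 and 0.016 m and y of tube2 in the frame of clip3 between -0.006 and 0.006 m and z of tube2 in the frame of clip3 between -0.005 and 0.005 m and angle between the x axis of tube2 and the x axis of clip3, either way round below 0.08 rad and value of joint jaw3 below 0.08 rad))), for 0.2 s.
3. the screen stands fully down in the slot of the cradle again (x of screen in the frame of dock between -0.012 and 0.012 m and y of screen in the frame of dock between -0.008 and 0.008 m and z of screen in the frame of dock between -0.006 and 0.006 m and angle between screen's own z axis and vertical below 0.15 rad), for 0.2 s.
4. the start button is pressed right down (value of joint start above 0.006 m).
At the end, for the whole second after the job is handed in: Screen down in the cradle slot (height 6, across 8, along 12 mm; upright to 0.15 rad); each tube present in its own clip (height 5, across 6, along 16 mm of the seat; aligned to 0.08 rad), that jaw closed (under 0.08 rad); button up again, all at rest (all of step 2 and all of step 3 and linear speed of each of tube0, tube1, tube2, screen below 0.03 m/s and value of joint start below 0.003 m); the robot touches nothing.
It fails at once if a spare board is pulled, tipped or shifted (20 mm) (distance of any of spare0, spare1 from where it was at the start of the episode above 0.02 m).
It fails at once if the sherd or the brush is shifted (25 mm) (distance of any of sherd0, brush from where it was at the start of the episode above 0.025 m).
Of tube0, tube1, tube2 only 2 to 3 are there at a start; the rules pass over those that are not, and their reading is None.
Of spare0, spare1 only 1 to 2 are there at a start; the rules pass over those that are not, and their reading is None.
At some moment in a run one of tube0, tube1, tube2 may be knocked a few centimetres aside while the robot is not near it.
It also fails if it takes over 208 s, if anything falls off the work surface, if the arm or the gripper's body presses on something with over 40 N, if the wrist force passes 120 N, or if a joint passes its speed limit or range.

## Robot

A 6-joint arm with a two-finger parallel gripper is mounted at the origin on the work surface. World frame = base frame: x ahead of the robot, y to its left, z up, the work surface at z = 0. Lengths are in mm, angles in degrees, forces in N, time in s.
With the tool pointing down it reaches from about 400 to 825 mm from the base axis. Payload 7 kg.
Tool frame: the origin (TCP) lies on the mounting face of the last link; the fingertips stand 178 mm ahead of it and the grasp point (between the pads) lies 159 mm ahead of it (bot.grip_point_offset is the distance from the TCP to the grasp point, in mm); x points along the fingers, y is the direction in which the jaws open and shut, and the axes are right-handed (so a half turn about x gives the same grasp; the last joint's range is limited). The gripper opens to 88 mm and grips with 3 to 60 N. Pads are 19 mm wide; open, the fingers measure 130 mm over their backs; the gripper's body (78 mm by 193 mm) begins 47 mm behind the grasp point.
Start: joints at [-56.144, 20.546, 0.682, 0, -70.136, -16.507], TCP at [201.255, -644.277, 404.661] pointing down, gripper open.
Joint ranges: [-176.03, 176.03], [-82.01, 121.73], [-58.28, 71.71], [-173.87, 95.51], [-174.79, -0.11], [-173.66, 173.66]. Speed limits (degrees/s): [136.94, 136.94, 172.46, 180, 180, 180].

## Interface

Orientations are given as [roll, pitch, yaw] about the fixed x, y, z axes, in that order (R = Rz(yaw) Ry(pitch) Rx(roll)).
In Python, from bench import bot gives the robot as it stands.
- The arm moves only by the tool servo_tool, never from a script. Its argument "targets" is text: rows parted by semicolons, each of 6 numbers parted by spaces: the shift along the tool's x, y, z in m, then the turn, a rotation vector about the tool's x, y, z in degrees. In form: dx dy dz rx ry rz; .... A call has 1 to 5 rows; each row is the pose to reach, as a shift and turn from the pose measured when the call began, along the tool's axes at that moment; what a row does not reach only later rows make up. A row lasts 1/10 s, in which the tool goes at most 50 mm and 8.59 degrees, less where a joint would pass 70% of its speed; a pose out of reach is approached as far as the arm can. A call with a gripper value outside its range is refused whole. "fingers" is the opening, from 0 (shut) to 1 (fully open), set as the call begins (left out, the last holds). The fingers move at their own pace and stop on an object; "newtons" is the grip in N (left out, the last holds). Time passes only in rows, so rows that repeat a pose let the fingers close. It gives the time, the measured TCP pose, the force and the opening at its end, in the units of the state.
- bot.observe(): the state, without advancing time (a new reading comes with each control period).
- bot.snapshot(name): name is "side" or "top" or "wrist"; returns the picture (400x640x3 uint8, red, green, blue); there is no depth.
- bot.get_calibration(name): a dict with "fx", "fy", "cx", "cy" (pixels), "D" ([k1, k2, p1, p2, k3] as OpenCV has them; the pictures are not rectified), "R" (3x3) and "t" (3): a world point X has camera coordinates R X + t. Camera axes: x right, y down, z forward; pixel columns grow to the right and rows downward; lengths in mm; the calibration is good to about 2 mm. A picture is of the moment at which its call begins: read the wrist's pose just before it. get_calibration takes no time and is no camera call; for the wrist camera it gives the pose at the moment of the call.
- bot.sign_off(): hands the job in, once; it reports no verdict.
The state is a dict: "t": time; "q": joint angles; "joint_velocities": joint speeds; "joint_efforts": joint torques, N m; "ee_pos": TCP position; "orientation": TCP orientation; "force": force on the tool from outside, world axes, zero at the start; "moment": the same for the moment, N m; "gripper_width": finger opening in mm.
Only numpy, scipy, OpenCV 4.12 (cv2) and the standard library are available. Lean on these libraries where they do the work, as an engineer would, in place of code of your own. Each camera call takes 0.05 s, during which the arm holds its last target.

## Working session

There is one attempt and no reset: what is moved stays moved. The work goes in short steps, Python scripts to look and compute and a tool call to move; the robot and the scene stay as the last step left them, time stands still between calls to the robot, and variables do not carry over. Pictures are saved under pics/ and viewed, and the job is handed in when it is done.

Besides the shell and the picture viewer there is one more tool, called in YAML: its name, and indented under it one key for each argument. servo_tool: Moves the arm, as the interface text tells. Its arguments: {"type":"object","properties":{"targets":{"type":"string"},"fingers":{"type":"number"},"newtons":{"type":"number"}},"required":["targets"]}

```bash
mkdir -p pics; ls; python3 - <<'E'
from bench import bot
import cv2
print(bot.observe())
for n in ["side","top","wrist"]:
    c=bot.get_calibration(n); print(n,c)
    im=bot.snapshot(n); cv2.imwrite(f"pics/{n}0.png",im[:,:,::-1])
E
```

```text
pics
{'t': 0.0, 'q': array([-5.61454425e+01,  2.05903941e+01,  6.32051006e-01, -2.15128146e-02,
       -7.01344513e+01, -1.65074967e+01]), 'joint_velocities': array([ 0.05422905, -0.0261447 , -0.02717793,  0.02952889,  0.04259244,
        0.10336403]), 'joint_efforts': array([-1.89130878e-03, -5.82725251e+01,  2.93052614e+01,  6.99729592e+00,
        6.85297549e-03, -1.68699376e-04]), 'ee_pos': array([ 201.20240271, -644.09874047,  403.71671774]), 'orientation': array([ 94.21452933,  89.90502681, 111.55426342]), 'force': array([-0.35378805, -0.25407059, -0.78694834]), 'moment': array([ 0.03778303, -0.01170804,  0.01247167]), 'gripper_width': 87.4346475803825}
side {'fx': 387.88485702900607, 'fy': 387.88485702900607, 'cx': 310.1801045080583, 'cy': 197.81108425857428, 'D': array([0.01938688, 0.        , 0.        , 0.        , 0.        ]), 'R': array([[ 0.99917755, -0.03977254,  0.00789766],
       [-0.01823108, -0.61460442, -0.78862477],
       [ 0.03621955,  0.78783218, -0.61482404]]), 't': array([-619.35238646,   55.3175157 , 1020.69793494])}
top {'fx': 364.3748849569961, 'fy': 364.3748849569961, 'cx': 323.6660861232096, 'cy': 201.1508312665975, 'D': array([-0.06974166,  0.        ,  0.        ,  0.        ,  0.        ]), 'R': array([[-0.00272332, -0.99998887, -0.00385177],
       [-0.99308122,  0.00315666, -0.11738706],
       [ 0.11739791,  0.00350544, -0.99307877]]), 't': array([ -21.67543504,  629.34053163, 1080.31046967])}
wrist {'fx': 290.21400273354806, 'fy': 290.21400273354806, 'cx': 321.46020121903865, 'cy': 200.88014238596742, 'D': array([-0.05469278,  0.        ,  0.        ,  0.        ,  0.        ]), 'R': array([[-2.97592886e-01,  9.54692412e-01,  9.34106122e-04],
       [ 9.20544692e-01,  2.86688875e-01,  2.65343098e-01],
       [ 2.53053244e-01,  7.98241047e-02, -9.64153602e-01]]), 't': array([675.54722269, -31.42623657, 389.7869308 ])}
```

View pics/top0.png

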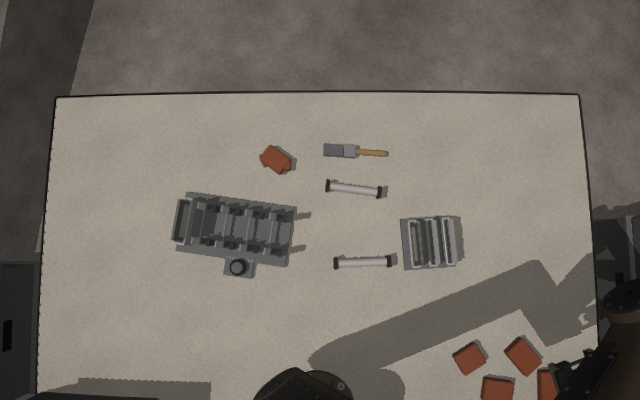

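View pics/side0.png

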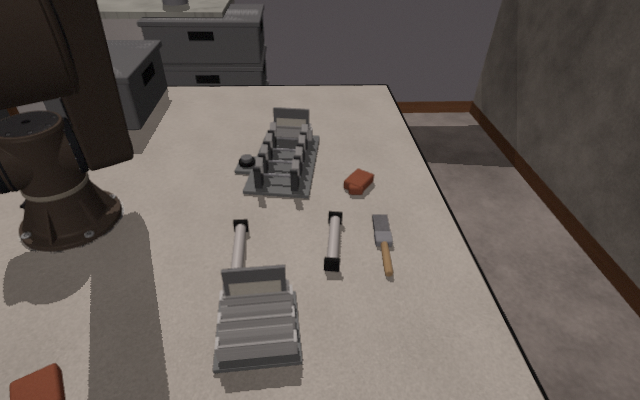

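View pics/wrist0.png

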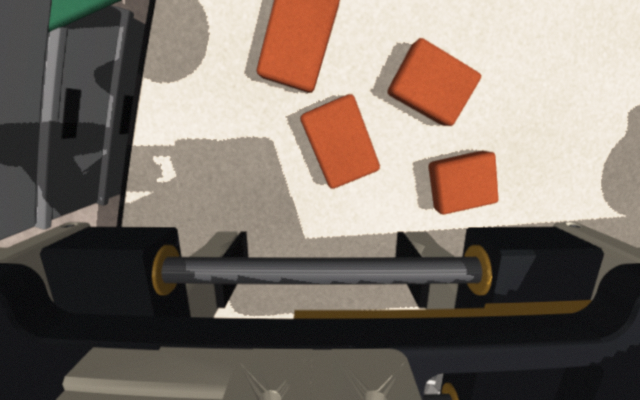

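The top view shows the cradle (button at about (237,267), dock slot at left x≈182), two tubes at about (354,188) and (362,262), and the rack at about (430,243). Next I'll zoom in.

```bash
cat > h.py <<'E'
import numpy as np, cv2
from scipy.spatial.transform import Rotation as Ro
def ray(c,u,v):
    K=np.array([[c['fx'],0,c['cx']],[0,c['fy'],c['cy']],[0,0,1]])
    p=cv2.undistortPoints(np.array([[[u,v]]],float),K,np.array(c['D']))[0,0]
    R=np.array(c['R']);t=np.array(c['t'])
    return -R.T@t, R.T@np.array([p[0],p[1],1.])
def onz(c,u,v,z):
    o,d=ray(c,u,v); return o+d*(z-o[2])/d[2]
def proj(c,P):
    K=np.array([[c['fx'],0,c['cx']],[0,c['fy'],c['cy']],[0,0,1]])
    return cv2.projectPoints(np.array(P,float).reshape(-1,3),cv2.Rodrigues(np.array(c['R']))[0],np.array(c['t'],float),K,np.array(c['D']))[0].reshape(-1,2)
def Rtool(rpy): return Ro.from_euler('xyz',rpy,degrees=True).as_matrix()
def state(bot):
    s=bot.observe(); return s,np.array(s['ee_pos']),Rtool(s['orientation'])
def tooldown(phi):
    # tool x down, tool y (jaw axis) horizontal at world heading phi deg
    x=np.array([0,0,-1.]);a=np.radians(phi);y=np.array([np.cos(a),np.sin(a),0]);return np.c_[x,y,np.cross(x,y)]
def delta(bot,grip,phi,off=None):
    """grip: wanted grasp point world mm; phi jaw heading; picks nearer half-turn"""
    s,p,R=state(bot); off=bot.grip_point_offset
    best=None
    for ph in (phi,phi+180):
        Rt=tooldown(ph); rv=Ro.from_matrix(R.T@Rt).as_rotvec(degrees=True)
        if best is None or np.linalg.norm(rv)<np.linalg.norm(best[1]): best=(Rt,rv)
    Rt,rv=best; tcp=np.array(grip)-Rt[:,0]*off
    d=R.T@(tcp-p)
    g=p+R[:,0]*off
    print('t %.1f grip now'%s['t'],g.round(1),'w %.1f'%s['gripper_width'],'F',np.round(s['force'],1))
    print('  d mm',d.round(1),'rv',rv.round(2),' n rows>=',max(np.linalg.norm(d)/50,np.linalg.norm(rv)/8.59).__round__(1))
    return d,rv
E
python3 - <<'E'
import cv2
t=cv2.imread('pics/top0.png'); s=cv2.imread('pics/side0.png')
cv2.imwrite('pics/c1.png',cv2.resize(t[180:290,160:320],None,fx=5,fy=5,interpolation=cv2.INTER_CUBIC))
cv2.imwrite('pics/c2.png',cv2.resize(t[170:280,320:480],None,fx=5,fy=5,interpolation=cv2.INTER_CUBIC))
cv2.imwrite('pics/c3.png',cv2.resize(s[95:205,220:380],None,fx=5,fy=5,interpolation=cv2.INTER_CUBIC))
cv2.imwrite('pics/c4.png',cv2.resize(s[205:375,200:360],None,fx=3.5,fy=3.5,interpolation=cv2.INTER_CUBIC))
E
```

```text
(no output)
```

View pics/c1.png

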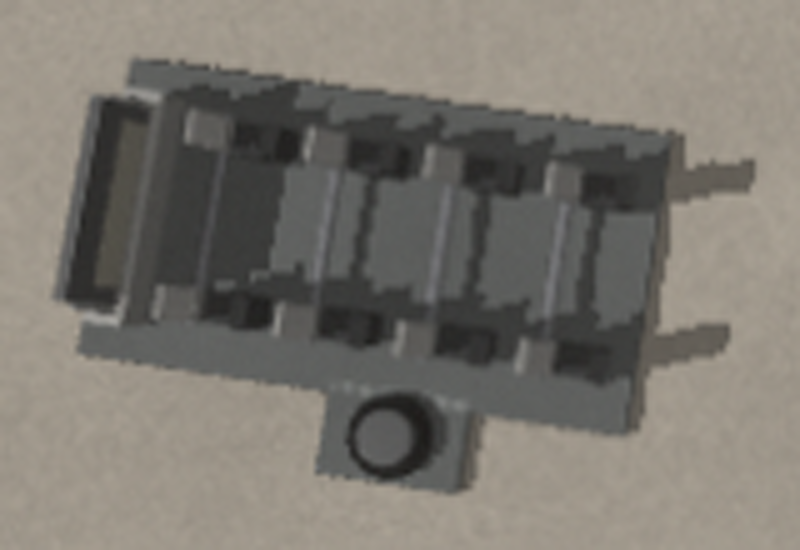

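View pics/c2.png

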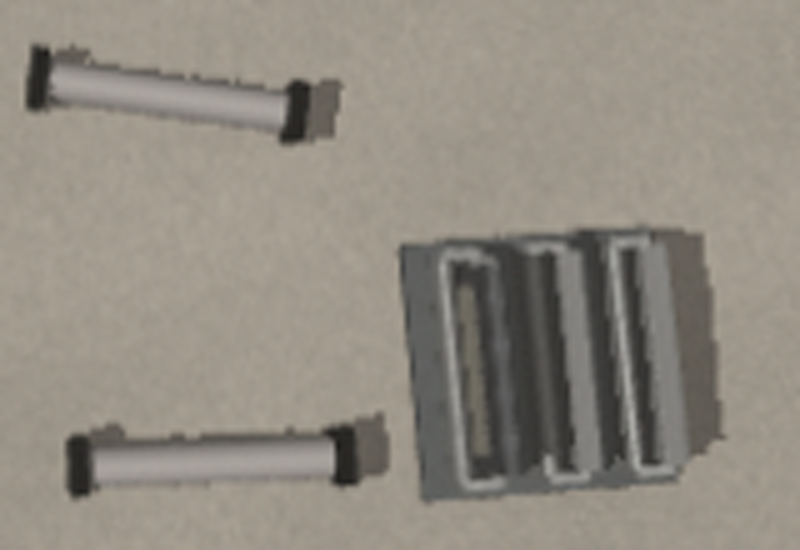

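View pics/c3.png

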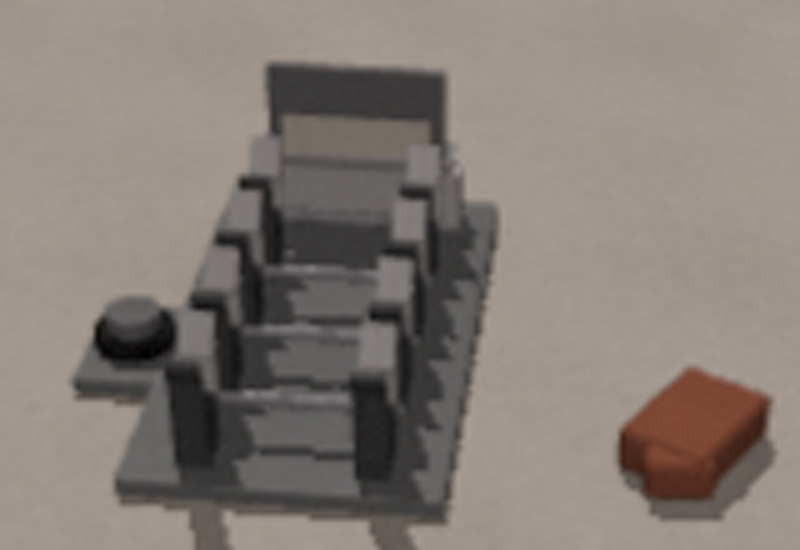

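View pics/c4.png

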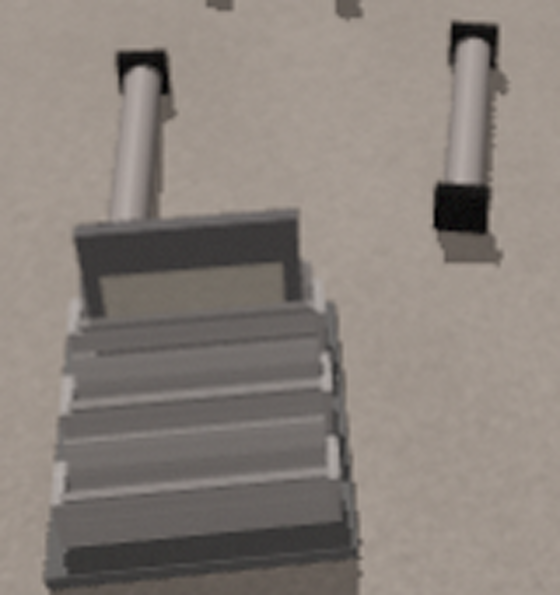

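```bash
cat > m1.py <<'E'
from bench import bot
from h import *
c=bot.get_calibration('top')
def C1(u,v,z): return onz(c,160+u/5-.4,180+v/5-.4,z)[:2].round(1)
def C2(u,v,z): return onz(c,320+u/5-.4,170+v/5-.4,z)[:2].round(1)
for n,u,v,z in [('TR',683,133,12),('BR',632,432,12),('BL',80,350,12),('TL',132,60,12),('btn',386,437,30),
  ('slotTL',93,95,65),('slotTR',180,95,65),('slotBL',57,300,65),('slotBR',125,322,65)]: print(n,C1(u,v,z))
for n,u,v,z in [('TL',401,245,12),('BL',424,500,12),('s+TL',442,255,65),('s+BL',465,487,65),('s-TL',612,243,65),('s-BL',638,474,65),('s-TR',650,240,65),('s-BR',675,470,65)]: print(n,C2(u,v,z))
for n,u,v in [('A1',40,78),('A2',296,112),('B1',78,465),('B2',344,455)]: print(n,C2(u,v,36))
E
python3 m1.py
```

```text
TR [616.6  62.6]
BR [431.4  93.2]
BL [480.9 440.8]
TL [664.2 414.6]
btn [429.2 241.4]
slotTL [635.2 417.2]
slotTR [635.  363.4]
slotBL [511.4 434.2]
slotBR [498.4 392. ]
TL [ 576.6 -261.2]
BL [ 419.  -271.8]
s+TL [ 566.8 -274.7]
s+BL [ 430.  -284.8]
s-TL [ 573.5 -377.5]
s-BL [ 436.6 -388.2]
s-TR [ 575.2 -400.7]
s-BR [ 438.7 -410.5]
A1 [678.9 -35.8]
A2 [ 657.3 -193.5]
B1 [442.7 -57.8]
B2 [ 447.9 -218.6]
```

```bash
python3 - <<'E'
from bench import bot
from h import *
s,p,R=state(bot)
c=bot.get_calibration('wrist'); Rc=np.array(c['R']);o=-Rc.T@np.array(c['t'])
print('cam in tool',R.T@(o-p),'view dir tool',R.T@Rc[2], 'jaw heading',np.degrees(np.arctan2(R[1,1],R[0,1])))
print('tool R',R.round(2))
delta(bot,[440,-346,300],94)
delta(bot,[569,402,300],82)
E
```

```text
cam in tool [ 20.29485196  -1.05671026 -73.54570694] view dir tool [ 9.64116811e-01 -6.65520349e-04  2.65477554e-01] jaw heading 107.3435278872726
tool R [[-0.   -0.3   0.95]
 [ 0.    0.95  0.3 ]
 [-1.    0.   -0.  ]]
t 0.1 grip now [ 201.2 -644.   244.6] w 87.7 F [ 0.1 -0.8  0.5]
  d mm [-55.1 213.5 316.8] rv [13.34 -0.02 -0.07]  n rows>= 7.7
t 0.1 grip now [ 201.2 -644.   244.6] w 87.7 F [ 0.1 -0.8  0.5]
  d mm [-54.3 889.  662.9] rv [ 2.534e+01 -2.000e-02 -7.000e-02]  n rows>= 22.2
```

servo_tool:
  targets: "-0.055 0.213 0.310 13.3 0 0; -0.055 0.213 0.310 13.3 0 0; -0.055 0.213 0.310 13.3 0 0; -0.055 0.213 0.310 13.3 0 0; -0.055 0.213 0.310 13.3 0 0"
  fingers: 0.5

```text
t: 0.65
ee_pos: [354.2, -448.9, 440.5]
orientation: [110.7, 89.9, 114.7]
force: [1.3, -1.3, -0.3]
gripper_width: 53.1
```

```bash
python3 - <<'E'
from bench import bot
from h import *
delta(bot,[430,-346,300],94)
E
```

```text
t 0.7 grip now [ 354.1 -448.7  281.2] w 53.1 F [ 1.3 -1.3 -0.3]
  d mm [-18.7  97.4  82.8] rv [ 0.03 -0.03 -0.08]  n rows>= 2.6
```

servo_tool:
  targets: "-0.019 0.097 0.083 0 0 0; -0.019 0.097 0.083 0 0 0; -0.019 0.097 0.083 0 0 0; -0.019 0.097 0.083 0 0 0; -0.019 0.097 0.083 0 0 0"

```text
t: 1.15
ee_pos: [430.6, -345.7, 459.5]
orientation: [111.0, 89.9, 115.2]
force: [-0.3, -0.8, 0.1]
gripper_width: 43.3
```

```bash
cat > shot.py <<'E'
import sys,json
from bench import bot
from h import *
n,f=sys.argv[1:3]
c=bot.get_calibration(n); im=bot.snapshot(n)
json.dump({k:np.array(v).tolist() for k,v in c.items()},open(f'pics/{f}.json','w'))
cv2.imwrite(f'pics/{f}.png',im[:,:,::-1])
delta(bot,[0,0,0],90)
E
python3 shot.py wrist w1
```

```text
t 1.2 grip now [ 429.9 -346.1  300. ] w 43.9 F [0.2 0.3 0.2]
  d mm [ 301.1  375.4 -404.1] rv [ 4.06 -0.06 -0.09]  n rows>= 12.6
```

View pics/w1.png

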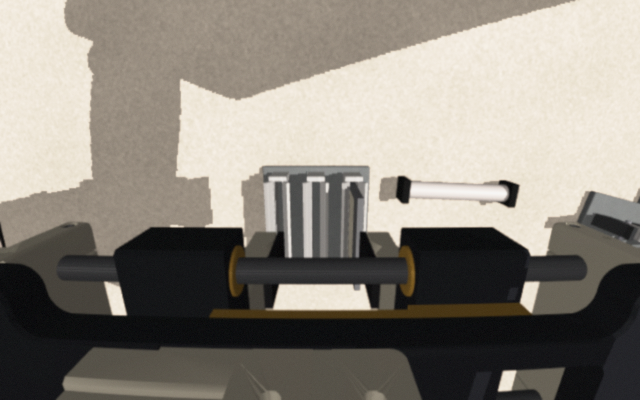

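```bash
python3 - <<'E'
import cv2
t=cv2.imread('pics/w1.png')
cv2.imwrite('pics/w1c.png',cv2.resize(t[155:255,240:400],None,fx=5,fy=5,interpolation=cv2.INTER_CUBIC))
E
```

```text
(no output)
```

View pics/w1c.png

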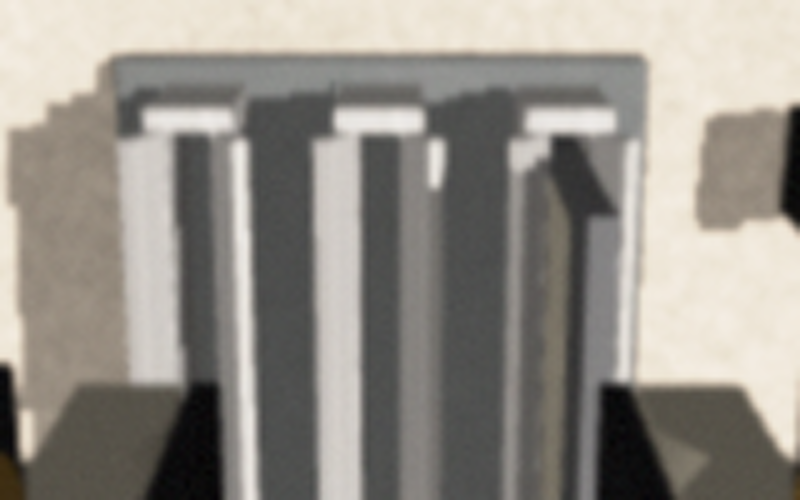

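```bash
python3 - <<'E'
from h import *
import json
c=json.load(open('pics/w1.json'))
def P(u,v,z): return onz(c,240+u/5-.4,155+v/5-.4,z)[:2].round(1)
for n,u,v,z in [('cornL',113,60,12),('cornR',648,60,12),('-L',120,140,65),('-R',253,140,65),('0L',313,140,65),('0R',443,140,65),('+L',508,140,65),('+R',641,140,65),('-Lf',130,380,65),('-Rf',260,490,65),('0Lf',322,490,65),('endwall-',192,132,65),('ew0',380,132,65)]: print(n,P(u,v,z))
E
```

```text
cornL [ 428.4 -435. ]
cornR [ 417.1 -276.8]
-L [ 440.7 -422.5]
-R [ 438.2 -387.5]
0L [ 437.1 -371.8]
0R [ 434.7 -337.7]
+L [ 433.4 -320.6]
+R [ 430.9 -285.6]
-Lf [ 508.1 -418.5]
-Rf [ 538.6 -381.3]
0Lf [ 537.3 -363.8]
endwall- [ 437.2 -403.6]
ew0 [ 433.7 -354.3]
```

```bash
python3 - <<'E'
from bench import bot
from h import *
delta(bot,[640,395,300],82)
E
```

```text
t 1.2 grip now [ 429.9 -346.1  300. ] w 43.9 F [0.2 0.3 0.2]
  d mm [  0.9 724.6 261.9] rv [12.06 -0.07 -0.09]  n rows>= 15.4
```

servo_tool:
  targets: "0 0.725 0.262 12.1 0 0; 0 0.725 0.262 12.1 0 0; 0 0.725 0.262 12.1 0 0; 0 0.725 0.262 12.1 0 0; 0 0.725 0.262 12.1 0 0"

```text
t: 1.7
ee_pos: [496.6, -110.7, 459.7]
orientation: [139.6, 89.9, 131.4]
force: [1.7, -0.7, -0.4]
gripper_width: 43.6
```

```bash
python3 - <<'E'
from bench import bot
from h import *
delta(bot,[640,395,300],82)
E
```

```text
t 1.7 grip now [ 496.4 -110.5  300.4] w 43.6 F [ 1.7 -0.7 -0.4]
  d mm [  0.9 521.   70.1] rv [-0.17 -0.09 -0.07]  n rows>= 10.5
```

servo_tool:
  targets: "0 0.26 0.035 0 0 0; 0 0.26 0.035 0 0 0; 0 0.26 0.035 0 0 0; 0 0.26 0.035 0 0 0; 0 0.26 0.035 0 0 0"

```text
t: 2.2
ee_pos: [565.2, 130.0, 459.7]
orientation: [151.6, 89.9, 143.3]
force: [0.9, -0.6, 0.6]
gripper_width: 43.7
```

servo_tool:
  targets: "0 0.26 0.035 0 0 0; 0 0.26 0.035 0 0 0; 0 0.26 0.035 0 0 0; 0 0.26 0.035 0 0 0; 0 0.26 0.035 0 0 0"

```text
t: 2.7
ee_pos: [634.9, 370.1, 459.3]
orientation: [174.7, 89.9, 166.3]
force: [1.2, 0.8, 1.0]
gripper_width: 43.8
```

```bash
python3 shot.py wrist w2; python3 - <<'E'
import cv2
t=cv2.imread('pics/w2.png')
cv2.imwrite('pics/w2c.png',cv2.resize(t[100:250,200:400],None,fx=4,fy=4,interpolation=cv2.INTER_CUBIC))
E
```

```text
t 2.8 grip now [635.6 376.4 297. ] w 44.3 F [2.7 3.5 0.5]
  d mm [ 299.1 -463.3 -574.9] rv [-8.22 -0.17  0.03]  n rows>= 15.9
```

View pics/w2.png

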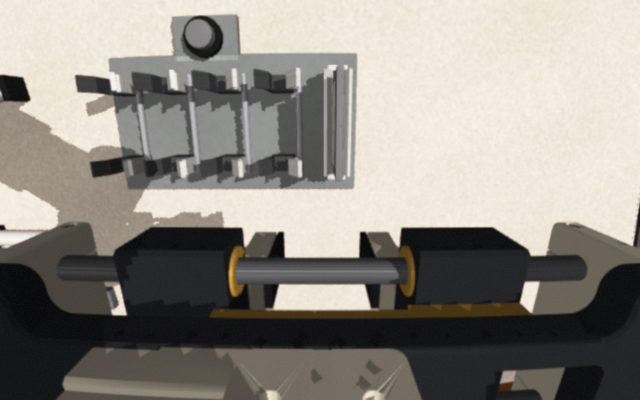

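View pics/w2c.png

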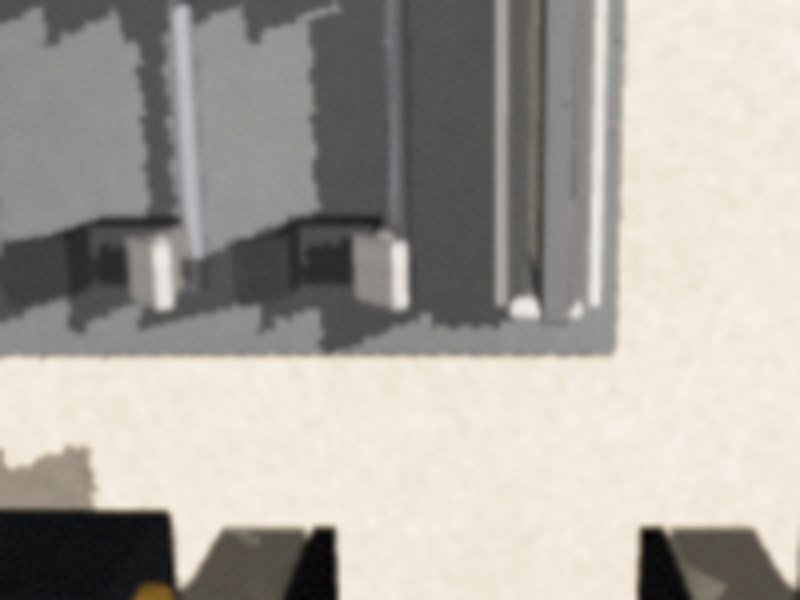

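```bash
python3 shot.py wrist w3; python3 - <<'E'
import cv2
t=cv2.imread('pics/w3.png')
cv2.imwrite('pics/w3c.png',cv2.resize(t[50:200,300:380],None,fx=4,fy=4,interpolation=cv2.INTER_CUBIC))
cv2.imwrite('pics/w3d.png',cv2.resize(t[5:205,90:370],None,fx=2.8,fy=2.8,interpolation=cv2.INTER_CUBIC))
E
```

```text
t 2.8 grip now [634.6 373.4 296.5] w 43.8 F [ 0.4 -1.1  0.3]
  d mm [ 299.9 -459.8 -574.2] rv [-8.2  -0.26  0.1 ]  n rows>= 15.9
```

View pics/w3c.png

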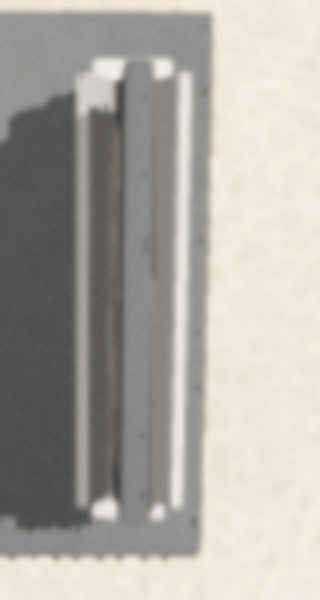

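View pics/w3d.png

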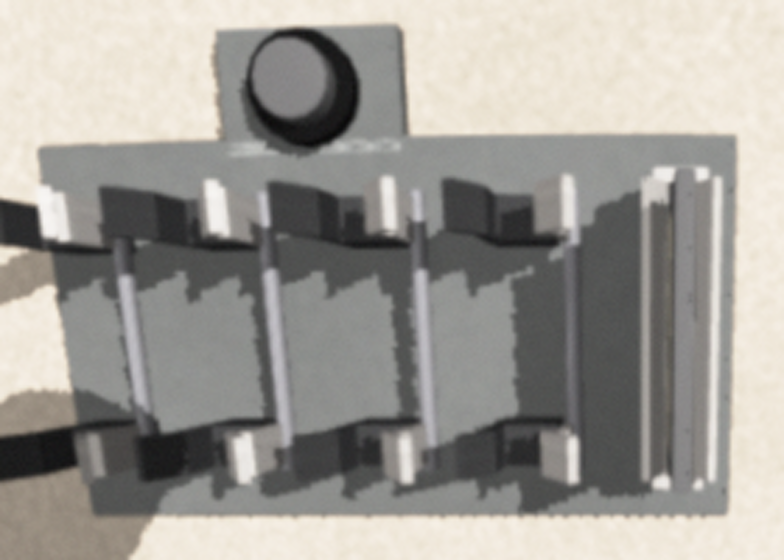

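```bash
python3 - <<'E'
from h import *
import json
c=json.load(open('pics/w3.json'))
def P(u,v,z): return onz(c,300+u/4-.4,50+v/4-.4,z)[:2].round(1)
def Q(u,v,z): return onz(c,90+u/2.8-.3,5+v/2.8-.3,z)[:2].round(1)
for n,u,v,z in [('bL1',125,100,122),('bR1',153,100,122),('bL2',121,500,122),('bR2',150,500,122),('end1',140,61,122),('end2',136,520,122),('lipL1',77,80,65),('lipR1',192,80,65),('lipL2',77,500,65),('lipR2',182,500,65)]: print(n,P(u,v,z))
for n,u,v,z in [('TL',40,148,12),('TR',736,135,12),('BR',726,515,12),('BL',98,517,12),('btn',290,75,35),('btn',290,75,30)]: print(n,Q(u,v,z))
for z in (16,25,40,60): print('bars',z,[Q(u,330,z).tolist() for u in (133,275,425,573)])
E
```

```text
bL1 [518.5 400.8]
bR1 [519.5 407.8]
bL2 [620.1 385.7]
bR2 [621.2 393.6]
end1 [509.8 405.8]
end2 [626.2 389.1]
lipL1 [502.7 390.3]
lipR1 [507.5 424.2]
lipL2 [628.3 371.8]
lipR2 [633.2 405.4]
TL [429.2  97.2]
TR [479.3 439.1]
BR [665.  411.5]
BL [616.3  70.6]
btn [427.6 239.6]
btn [425.9 237.8]
bars 16 [[523.7, 123.0], [535.7, 197.0], [547.5, 273.0], [558.6, 346.8]]
bars 25 [[524.5, 128.6], [536.3, 201.0], [547.9, 275.4], [558.7, 347.6]]
bars 40 [[525.9, 138.0], [537.3, 207.7], [548.5, 279.4], [558.9, 349.0]]
bars 60 [[527.8, 150.4], [538.6, 216.7], [549.2, 284.7], [559.2, 350.8]]
```

```bash
python3 - <<'E'
from h import *
from bench import bot
import json
c=json.load(open('pics/w3.json')); s=bot.get_calibration('side')
a=np.radians(-8.2);xa=np.array([np.cos(a),np.sin(a)]);ya=np.array([-np.sin(a),np.cos(a)]);o=np.array([542.5,223.5])
def W(u,v,z): return ((onz(c,90+u/2.8-.3,5+v/2.8-.3,z)[:2]-o)@np.c_[xa,ya]).round(1)
def S(u,v,z): return ((onz(s,220+u/5-.4,95+v/5-.4,z)[:2]-o)@np.c_[xa,ya]).round(1)
for k,(w,sd) in enumerate([((133,330),(290,398)),((275,330),(305,330)),((425,330),(325,268))]):
  print(k,[(z,W(*w,z)[1],S(*sd,z)[1]) for z in (12,20,28,36,44)], 'clip y',-108+72*k)
print('forkside tops z?',[(z,S(190,350,z)) for z in (88,96)])
E
```

```text
0 [(12, np.float64(-104.7), np.float64(-50.2)), (20, np.float64(-99.6), np.float64(-61.7)), (28, np.float64(-94.6), np.float64(-73.1)), (36, np.float64(-89.5), np.float64(-84.6)), (44, np.float64(-84.5), np.float64(-96.1))] clip y -108
1 [(12, np.float64(-29.0), np.float64(26.0)), (20, np.float64(-25.4), np.float64(13.6)), (28, np.float64(-21.8), np.float64(1.2)), (36, np.float64(-18.2), np.float64(-11.2)), (44, np.float64(-14.6), np.float64(-23.6))] clip y -36
2 [(12, np.float64(48.6), np.float64(103.0)), (20, np.float64(50.8), np.float64(89.7)), (28, np.float64(52.9), np.float64(76.4)), (36, np.float64(55.1), np.float64(63.1)), (44, np.float64(57.2), np.float64(49.8))] clip y 36
forkside tops z? [(88, array([ -47.7, -119.3])), (96, array([ -44.6, -131.3]))]
```

```bash
python3 - <<'E'
from bench import bot
from h import *
delta(bot,[568,398,200],81.8)
delta(bot,[568,398,109],81.8)
E
```

```text
t 2.8 grip now [634.6 373.4 296.5] w 43.8 F [ 0.4 -1.1  0.3]
  d mm [ 96.8  14.8 -69.7] rv [-0.   -0.25  0.12]  n rows>= 2.4
t 2.8 grip now [634.6 373.4 296.5] w 43.8 F [ 0.4 -1.1  0.3]
  d mm [187.8  14.9 -69.3] rv [-0.   -0.25  0.12]  n rows>= 4.0
```

servo_tool:
  targets: "0.06 0.015 -0.07 0 0 0; 0.09 0.015 -0.07 0 0 0; 0.12 0.015 -0.07 0 0 0; 0.13 0.015 -0.07 0 0 0; 0.13 0.015 -0.07 0 0 0"

```text
t: 3.3
ee_pos: [568.3, 397.1, 324.6]
orientation: [-137.3, 89.5, -145.6]
force: [-0.0, 0.3, 1.0]
gripper_width: 43.9
```

```bash
python3 shot.py wrist w4; python3 - <<'E'
from bench import bot
from h import *
delta(bot,[568,398,109],81.8)
import cv2
t=cv2.imread('pics/w4.png')
cv2.imwrite('pics/w4c.png',cv2.resize(t[100:300,200:440],None,fx=3.3,fy=3,interpolation=cv2.INTER_CUBIC))
E
```

```text
t 3.4 grip now [568.4 397.2 167.6] w 44.1 F [ 0.3 -0.1  0.4]
  d mm [ 170.7 -474.7 -505.5] rv [-8.25 -0.22  0.14]  n rows>= 14.3
t 3.4 grip now [568.4 397.2 167.6] w 44.1 F [ 0.3 -0.1  0.4]
  d mm [58.6  0.4 -0.9] rv [-0.05 -0.21  0.15]  n rows>= 1.2
```

View pics/w4c.png

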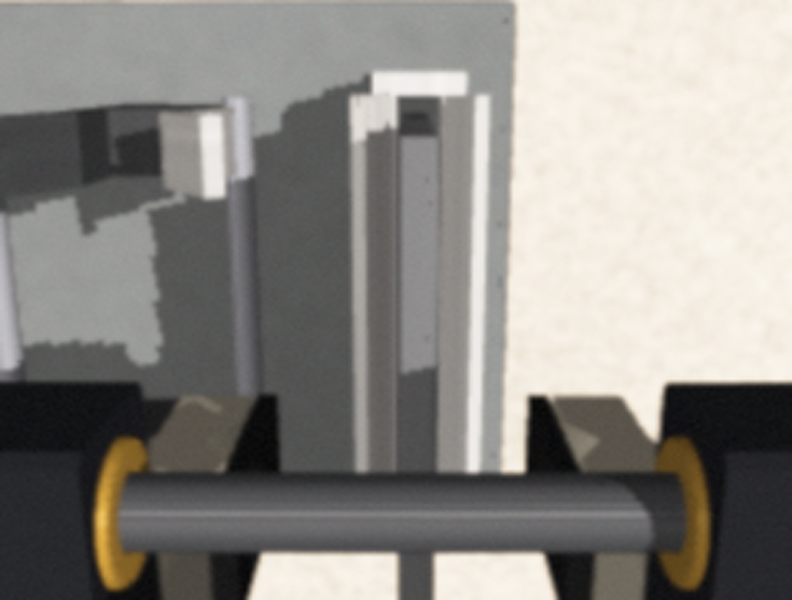

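```bash
python3 - <<'E'
from h import *
import json
c=json.load(open('pics/w4.json'))
def P(u,v,z): return onz(c,200+(u+.5)/3.3-.5,100+(v+.5)/3-.5,z)[:2].round(1)
for n,u,v,z in [('bL1',399,140,122),('bR1',438,140,122),('bL2',401,360,122),('bR2',438,360,122),('lipL1',351,100,65),('lipR1',490,100,65),('lipL2',357,460,65),('lipR2',475,460,65)]: print(n,P(u,v,z))
E
```

```text
bL1 [509.4 401.9]
bR1 [510.5 409.1]
bL2 [557.  395.3]
bR2 [558.  402.7]
lipL1 [501.4 390.6]
lipR1 [506.3 424.3]
lipL2 [605.7 375.7]
lipR2 [610.3 407.5]
```

servo_tool:
  targets: "0.03 0.0 -0.001 0 0 0; 0.058 0 -0.001 0 0 0; 0.058 0 -0.001 0 0 0; 0.058 0 -0.001 0 0 0"

```text
t: 3.75
ee_pos: [569.3, 397.6, 271.2]
orientation: [-144.0, 89.9, -152.3]
force: [0.7, 0.1, 0.7]
gripper_width: 44.0
```

servo_tool:
  targets: "0 0 0 0 0 0; 0 0 0 0 0 0; 0 0 0 0 0 0; 0 0 0 0 0 0; 0 0 0 0 0 0"
  fingers: 0
  newtons: 30

```text
t: 4.25
ee_pos: [569.3, 397.7, 271.6]
orientation: [-148.3, 89.9, -156.6]
force: [-0.3, 0.6, 0.3]
gripper_width: 9.1
```

```bash
python3 - <<'E'
from bench import bot
from h import *
delta(bot,[568,398,109],81.8)
E
```

```text
t 4.2 grip now [569.  397.6 112.3] w 9.1 F [-0.3  0.6  0.3]
  d mm [ 3.3  0.1 -1.3] rv [-0.07 -0.09  0.05]  n rows>= 0.1
```

servo_tool:
  targets: "-0.02 0 0 0 0 0; -0.06 0 0 0 0 0; -0.1 0 0 0 0 0; -0.14 0 0 0 0 0; -0.155 0 0 0 0 0"

```text
t: 4.75
ee_pos: [569.9, 398.0, 431.5]
orientation: [53.4, 89.8, 45.2]
force: [0.5, -0.9, -1.9]
gripper_width: 7.9
```

```bash
python3 shot.py wrist w5; python3 - <<'E'
from bench import bot
from h import *
delta(bot,[506.5,-401.5,270],93.9)
E
```

```text
t 4.8 grip now [570.6 398.7 273.2] w 7.8 F [0.7 1.2 2.6]
  d mm [ 269.4 -476.8 -508. ] rv [-8.24  0.21 -0.24]  n rows>= 14.9
t 4.8 grip now [570.6 398.7 273.2] w 7.8 F [0.7 1.2 2.6]
  d mm [-2.000e-01 -8.004e+02  5.170e+01] rv [-12.14   0.22  -0.23]  n rows>= 16.0
```

View pics/w5.png

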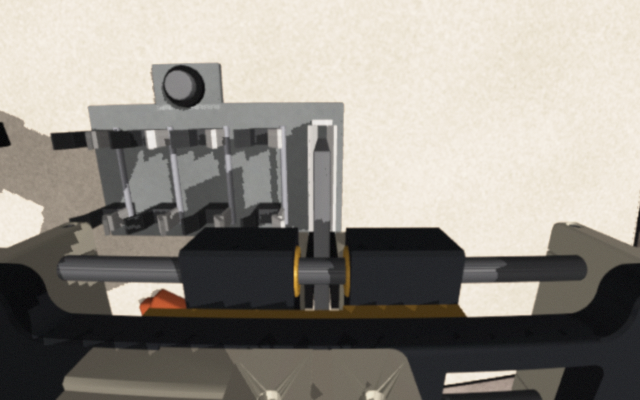

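servo_tool:
  targets: "0 -0.23 0.015 -3 0 0; 0 -0.23 0.015 -3 0 0; 0 -0.23 0.015 -3 0 0; 0 -0.23 0.015 -3 0 0; 0 -0.23 0.015 -3 0 0"

```text
t: 5.3
ee_pos: [550.8, 165.3, 431.1]
orientation: [55.4, 89.7, 50.1]
force: [0.7, -0.1, -0.8]
gripper_width: 8.1
```

servo_tool:
  targets: "0 -0.23 0.015 -3 0 0; 0 -0.23 0.015 -3 0 0; 0 -0.23 0.015 -3 0 0; 0 -0.23 0.015 -3 0 0; 0 -0.23 0.015 -3 0 0"

```text
t: 5.8
ee_pos: [543.5, -67.8, 429.6]
orientation: [66.8, 89.8, 64.5]
force: [1.2, 0.3, -1.5]
gripper_width: 7.8
```

servo_tool:
  targets: "0 -0.23 0.015 -3 0 0; 0 -0.23 0.015 -3 0 0; 0 -0.23 0.015 -3 0 0; 0 -0.23 0.015 -3 0 0; 0 -0.23 0.015 -3 0 0"

```text
t: 6.3
ee_pos: [548.4, -301.0, 427.6]
orientation: [90.2, 89.8, 90.7]
force: [-0.3, 0.0, -1.2]
gripper_width: 7.9
```

```bash
python3 - <<'E'
from bench import bot
from h import *
delta(bot,[506.5,-401.5,215],93.9)
E
```

```text
t 6.3 grip now [ 548.4 -300.4  268.3] w 7.9 F [-0.3  0.  -1.2]
  d mm [  53.  -100.3  -42.9] rv [-3.34  0.01 -0.21]  n rows>= 2.4
```

servo_tool:
  targets: "0 -0.1 -0.043 -3.3 0 -0.2; 0 -0.1 -0.043 -3.3 0 -0.2; 0 -0.1 -0.043 -3.3 0 -0.2; 0.04 -0.1 -0.043 -3.3 0 -0.2; 0.06 -0.1 -0.043 -3.3 0 -0.2"

```text
t: 6.8
ee_pos: [505.1, -401.3, 363.9]
orientation: [129.7, 89.8, 133.4]
force: [-0.3, 0.8, -1.4]
gripper_width: 7.9
```

```bash
python3 shot.py wrist w6; python3 shot.py side s6; python3 shot.py top t6;python3 - <<'E'
import cv2
t=cv2.imread('pics/w6.png')
cv2.imwrite('pics/w6c.png',cv2.resize(t[100:300,200:440],None,fx=3.3,fy=3,interpolation=cv2.INTER_CUBIC))
t=cv2.imread('pics/s6.png')
cv2.imwrite('pics/s6c.png',cv2.resize(t[180:380,160:400],None,fx=3.3,fy=3,interpolation=cv2.INTER_CUBIC))
E
```

```text
t 6.8 grip now [ 503.7 -399.7  201.3] w 7.7 F [-1.1  1.1 -5.2]
  d mm [ 206.7  431.5 -476.2] rv [ 3.74 -0.37 -0.31]  n rows>= 13.5
t 6.9 grip now [ 504.2 -399.9  203.6] w 7.8 F [ 0.   0.7 -1.9]
  d mm [ 208.4  432.3 -476.3] rv [ 3.8  -0.36 -0.24]  n rows>= 13.5
t 7.0 grip now [ 505.5 -400.6  206.2] w 7.7 F [1.1 0.6 0.9]
  d mm [ 208.7  433.6 -477.2] rv [ 3.86 -0.2  -0.11]  n rows>= 13.6
```

View pics/w6c.png

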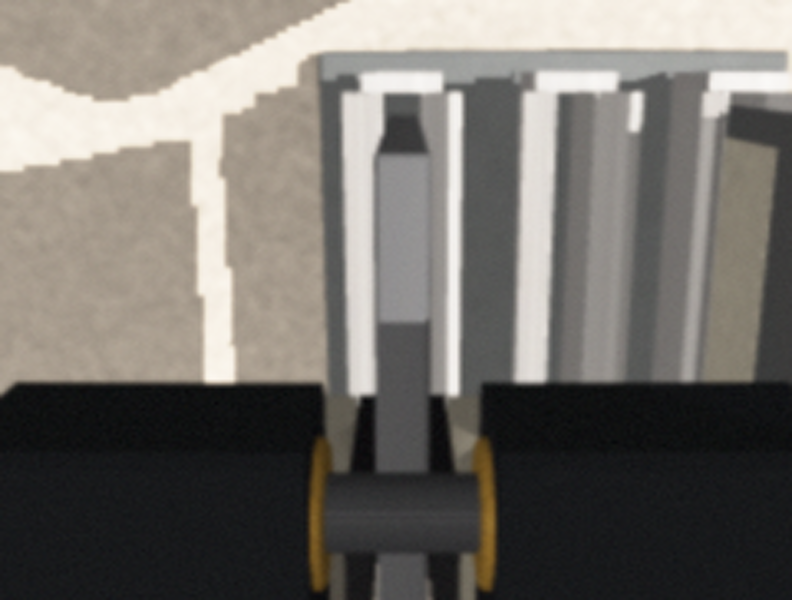

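View pics/s6c.png

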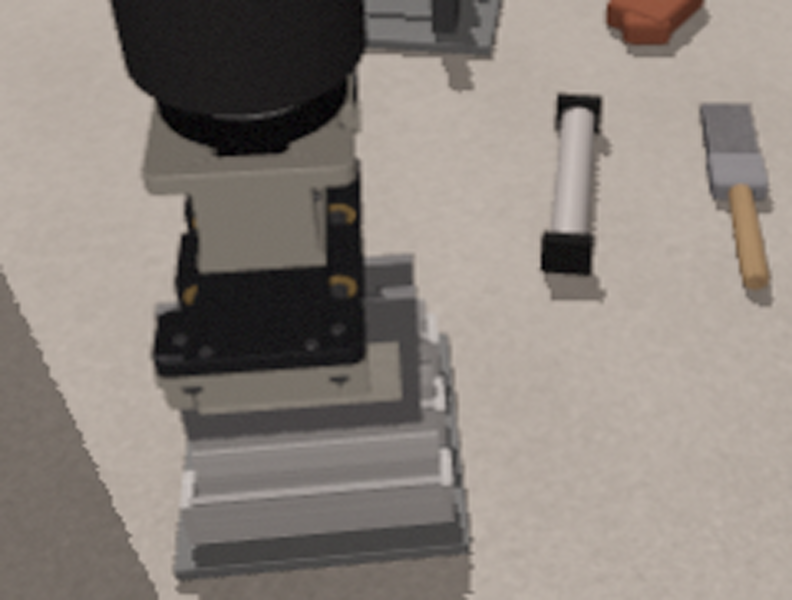

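View pics/t6.png

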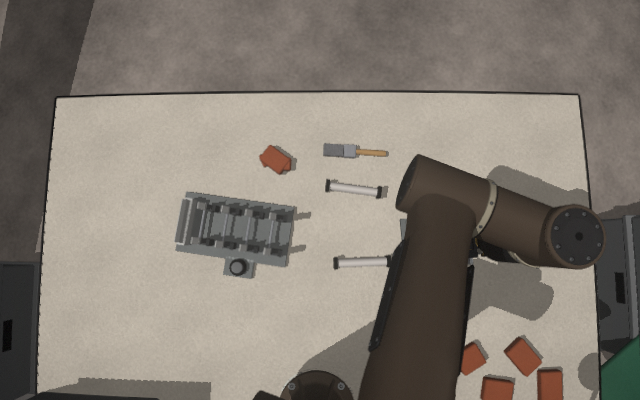

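```bash
python3 - <<'E'
from h import *
import json
c=json.load(open('pics/w6.json'))
def P(u,v,z): return onz(c,200+(u+.5)/3.3-.5,100+(v+.5)/3-.5,z)[:2].round(1)
for n,u,v,z in [('lipL1',343,95,65),('lipR1',462,95,65),('lipL2',350,380,65),('lipR2',457,380,65),('bBotL',385,117,101),('bBotR',420,117,101),('bTopL',376,155,211),('bTopR',430,155,211),('bTopfar L',378,320,211),('R',428,320,211),('cornL',320,55,12),('ew',402,75,65),('ewend',402,90,65)]: print(n,P(u,v,z))
E
```

```text
lipL1 [ 441.6 -423. ]
lipR1 [ 439.4 -389.3]
lipL2 [ 535.9 -416.3]
lipR2 [ 533.8 -383.3]
bBotL [ 445.6 -410.3]
bBotR [ 445.  -401.6]
bTopL [ 445.2 -410. ]
bTopR [ 444.7 -402.6]
bTopfar L [ 471.1 -408.2]
R [ 470.7 -401. ]
cornL [ 429.5 -434.4]
ew [ 434.5 -406.7]
ewend [ 439.  -406.4]
```

```bash
python3 - <<'E'
from bench import bot
from h import *
delta(bot,[505.7,-399.5,150],93.9)
E
```

```text
t 7.0 grip now [ 505.5 -400.6  206.2] w 7.7 F [1.1 0.6 0.9]
  d mm [56.2  1.3 -0. ] rv [-0.04 -0.2  -0.12]  n rows>= 1.1
```

servo_tool:
  targets: "0.02 0.001 0 0 -0.2 -0.1; 0.04 0.001 0 0 -0.2 -0.1; 0.055 0.001 0 0 -0.2 -0.1; 0.056 0.001 0 0 -0.2 -0.1; 0.056 0.001 0 0 -0.2 -0.1"

```text
t: 7.45
ee_pos: [506.4, -399.8, 310.8]
orientation: [-40.7, 89.9, -36.8]
force: [0.0, -0.5, -0.4]
gripper_width: 7.6
```

```bash
python3 - <<'E'
from bench import bot
from h import *
delta(bot,[505.7,-399.5,112],93.9)
E
```

```text
t 7.5 grip now [ 506.5 -399.9  151.5] w 7.6 F [ 0.  -0.5 -0.4]
  d mm [39.5  0.4 -0.7] rv [-0.    0.05  0.04]  n rows>= 0.8
```

servo_tool:
  targets: "0.01 0 0 0 0 0; 0.02 0 0 0 0 0; 0.03 0 0 0 0 0; 0.039 0 0 0 0 0; 0.041 0 0 0 0 0"

```text
t: 7.95
ee_pos: [506.7, -400.1, 270.7]
orientation: [-64.5, 89.9, -60.6]
force: [-5.1, 5.0, 21.5]
gripper_width: 7.9
```

```bash
python3 - <<'E'
from bench import bot
from h import *
delta(bot,[505.7,-399.5,112],93.9)
E
```

```text
t 8.0 grip now [ 506.9 -400.4  111.4] w 7.9 F [-5.1  5.  21.5]
  d mm [-0.6  0.7 -1. ] rv [0.05 0.06 0.12]  n rows>= 0.0
```

servo_tool:
  targets: "-0.001 0 0 0 0 0; -0.001 0 0 0 0 0; -0.001 0 0 0 0 0; -0.001 0 0 0 0 0; -0.001 0 0 0 0 0"
  fingers: 0.4

```text
t: 8.45
ee_pos: [506.7, -400.1, 271.5]
orientation: [-69.6, 89.9, -65.6]
force: [-0.2, -0.2, -0.1]
gripper_width: 34.8
```

servo_tool:
  targets: "-0.03 0 0 0 0 0; -0.07 0 0 0 0 0; -0.12 0 0 0 0 0; -0.12 0 0 0 0 0; -0.12 0 0 0 0 0"

```text
t: 8.95
ee_pos: [506.7, -399.9, 393.1]
orientation: [-39.6, 89.7, -35.7]
force: [-0.5, 0.8, -1.3]
gripper_width: 35.0
```

```bash
python3 shot.py wrist w7; python3 shot.py side s7; python3 - <<'E'
import cv2
t=cv2.imread('pics/w7.png')
cv2.imwrite('pics/w7c.png',cv2.resize(t[100:300,200:440],None,fx=3.3,fy=3,interpolation=cv2.INTER_CUBIC))
t=cv2.imread('pics/s7.png')
cv2.imwrite('pics/s7c.png',cv2.resize(t[180:380,160:400],None,fx=3.3,fy=3,interpolation=cv2.INTER_CUBIC))
E
```

```text
t 9.0 grip now [ 506.6 -400.   232.1] w 34.8 F [-0.3  0.7 -0.5]
  d mm [ 230.8  433.9 -478. ] rv [3.94 0.08 0.09]  n rows>= 13.7
t 9.1 grip now [ 506.2 -399.8  231.2] w 35.1 F [-0.   0.3 -0.8]
  d mm [ 231.   433.8 -477.5] rv [ 3.94 -0.02  0.05]  n rows>= 13.7
```

View pics/w7c.png

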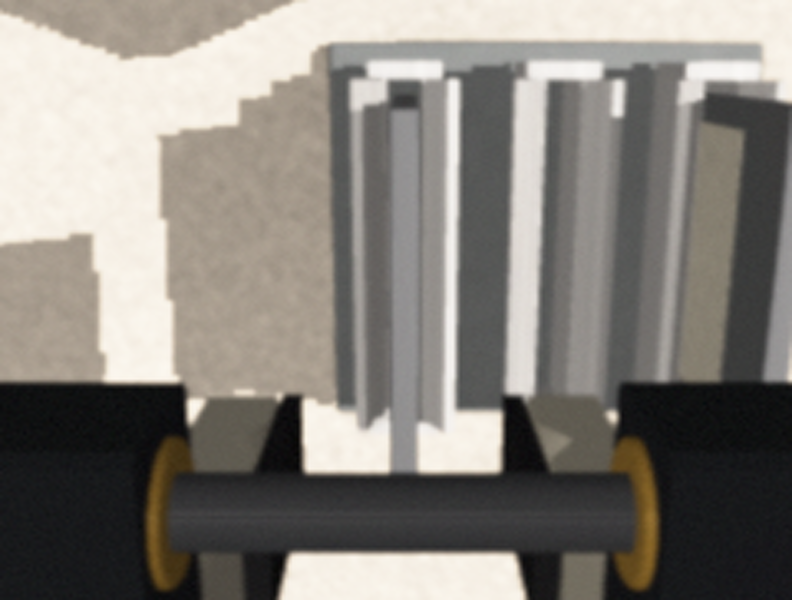

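View pics/s7c.png

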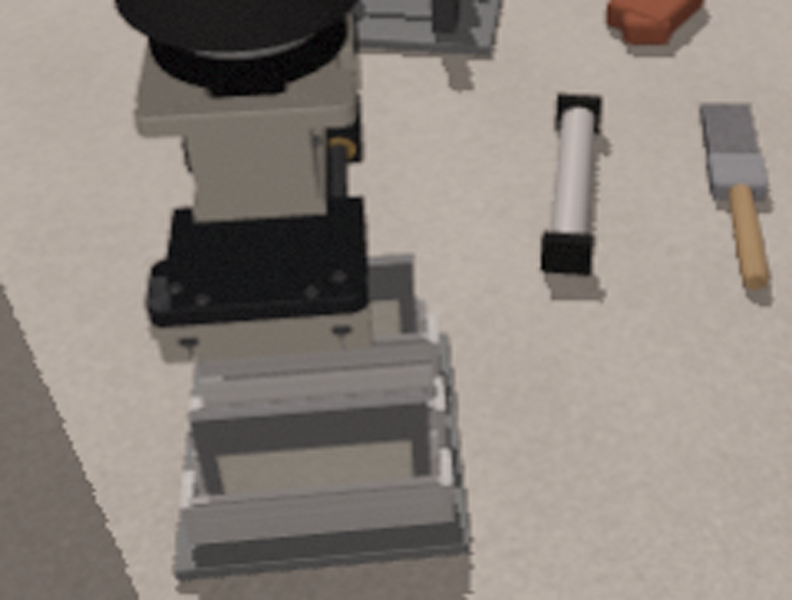

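```bash
python3 - <<'E'
from bench import bot
from h import *
print(bot.observe()['q'].round(1))
delta(bot,[660,-40,230],172.2)
E
```

```text
[-21.   18.2  -4.6   0.1 -67.2 -65.1]
t 9.1 grip now [ 506.2 -399.8  231.2] w 35.1 F [-0.   0.3 -0.8]
  d mm [  0.8 348.2 178.1] rv [-7.826e+01 -5.000e-02  3.000e-02]  n rows>= 9.1
```

servo_tool:
  targets: "0 0.19 0.1 -40 0 0; 0 0.19 0.1 -40 0 0; 0 0.19 0.1 -40 0 0; 0 0.19 0.1 -40 0 0; 0 0.19 0.1 -40 0 0"
  fingers: 0.7

```text
t: 9.55
ee_pos: [594.2, -199.5, 388.5]
orientation: [143.3, 89.8, -172.2]
force: [-0.4, -0.4, 0.0]
gripper_width: 61.1
```

```bash
python3 - <<'E'
from bench import bot
from h import *
print(bot.observe()['q'].round(1))
delta(bot,[660,-40,230],172.2)
E
```

```text
[ -0.7  16.7  -7.1   0.  -66.4 -44.8]
t 9.6 grip now [ 593.8 -199.5  229.2] w 61.1 F [-0.4 -0.4  0. ]
  d mm [ -1.   67.8 158.7] rv [-37.75  -0.09  -0.13]  n rows>= 4.4
```

servo_tool:
  targets: "0 0.068 0.159 -37.7 0 0; 0 0.068 0.159 -37.7 0 0; 0 0.068 0.159 -37.7 0 0; 0 0.068 0.159 -37.7 0 0; 0 0.068 0.159 -37.7 0 0"

```text
t: 10.05
ee_pos: [661.1, -35.9, 385.6]
orientation: [104.1, 89.7, -173.2]
force: [-0.2, -0.2, -0.6]
gripper_width: 61.1
```

```bash
python3 shot.py wrist w8
```

```text
t 10.1 grip now [659.6 -37.5 226.5] w 61.2 F [ 0.4 -1.  -0.2]
  d mm [230.5 658.6 -46.2] rv [82.73 -0.32 -0.21]  n rows>= 14.0
```

View pics/w8.png

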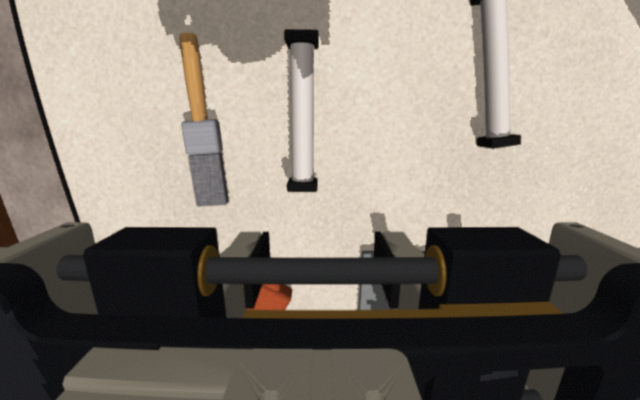

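```bash
cat > tube.py <<'E'
import sys,json
from h import *
f=sys.argv[1]; x0,y0,x1,y1=map(int,sys.argv[2:6])
im=cv2.imread(f'pics/{f}.png'); c=json.load(open(f'pics/{f}.json'))
g=im[y0:y1,x0:x1].max(axis=2); m=(g<45).astype(np.uint8)
n,l,st,ce=cv2.connectedComponentsWithStats(m)
for i in range(1,n):
    if st[i,4]>30:
        b=st[i]; u,v=ce[i]; print('blob',b[:2]+[x0,y0],b[2:5],(ce[i]+[x0,y0]).round(1),'z36',onz(c,u+x0,v+y0,36)[:2].round(1),'z28',onz(c,u+x0,v+y0,28)[:2].round(1),'z18',onz(c,u+x0,v+y0,18)[:2].round(1))
E
python3 tube.py w8 270 20 340 200
python3 - <<'E'
import cv2
t=cv2.imread('pics/w8.png')
cv2.imwrite('pics/w8c.png',cv2.resize(t[20:200,260:350],None,fx=3.3,fy=3.3,interpolation=cv2.INTER_CUBIC))
E
```

```text
blob [285  30] [ 33  18 447] [301.3  36.5] z36 [ 658.  -196.6] z28 [ 658.2 -198.7] z18 [ 658.4 -201.4]
blob [288 178] [ 29  13 274] [302.  185.5] z36 [679.9 -40.2] z28 [680.6 -38.5] z18 [681.6 -36.5]
```

View pics/w8c.png

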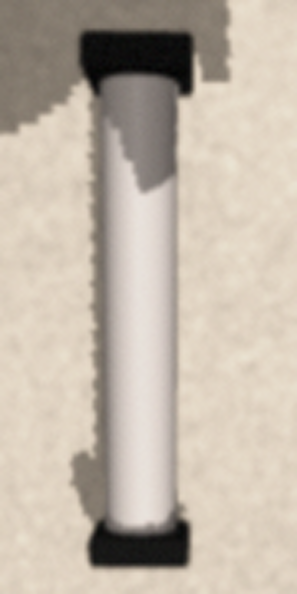

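```bash
python3 - <<'E'
from h import *
import json
c=json.load(open('pics/w8.json'))
def P(u,v,z): return onz(c,260+(u+.5)/3.3-.5,20+(v+.5)/3.3-.5,z)[:2].round(1)
print('ends',P(136,33,36),P(140,565,36))
a,b=P(136,33,36),P(140,565,36); print('len',np.hypot(*(a-b)),'mid',(a+b)/2,'dir',np.degrees(np.arctan2(*(b-a)[::-1])))
for v in (130,480): print('barrel',P(103 if v<200 else 105,v,18),P(178 if v<200 else 176,v,18))
E
```

```text
ends [ 657.6 -203.2] [680.8 -33.9]
len 170.8822108939371 mid [ 669.2  -118.55] dir 82.19708177345346
barrel [ 673.2 -180. ] [ 648.3 -176.7]
barrel [690.5 -62.9] [664.8 -59.5]
```

```bash
python3 - <<'E'
from bench import bot
from h import *
delta(bot,[669.3,-117,80],172)
E
```

```text
t 10.1 grip now [659.6 -37.5 226.5] w 61.2 F [ 0.4 -1.  -0.2]
  d mm [146.5 -19.6 -77.7] rv [ 0.73 -0.1  -0.34]  n rows>= 3.3
```

servo_tool:
  targets: "0.04 -0.02 -0.06 0.7 0 -0.3; 0.08 -0.02 -0.078 0.7 0 -0.3; 0.12 -0.02 -0.078 0.7 0 -0.3; 0.146 -0.02 -0.078 0.7 0 -0.3; 0.146 -0.02 -0.078 0.7 0 -0.3"

```text
t: 10.6
ee_pos: [666.9, -118.6, 233.3]
orientation: [106.1, 89.3, -172.1]
force: [-0.9, -0.5, -1.0]
gripper_width: 61.5
```

```bash
python3 shot.py wrist w9;python3 - <<'E'
from bench import bot
from h import *
delta(bot,[669.3,-117,25],172)
E
```

```text
t 10.7 grip now [ 667.3 -118.5   77.5] w 61.2 F [0.2 0.4 0.9]
  d mm [ 82.1 677.9  23.1] rv [81.9  -0.44 -0.19]  n rows>= 13.7
t 10.7 grip now [ 667.3 -118.5   77.5] w 61.2 F [0.2 0.4 0.9]
  d mm [52.5 -1.1  1.4] rv [-0.1  -0.19 -0.4 ]  n rows>= 1.1
```

View pics/w9.png

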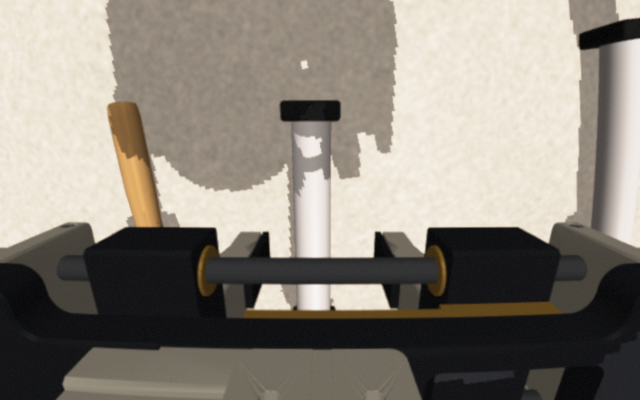

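Tube lies centred between the fingers (x≈312 vs fingers 268–375). Going down to grasp.

servo_tool:
  targets: "0.03 -0.001 0.001 0 -0.2 -0.3; 0.05 -0.001 0.001 0 -0.2 -0.3; 0.053 -0.001 0.001 0 -0.2 -0.3; 0.053 -0.001 0.001 0 -0.2 -0.3; 0.053 -0.001 0.001 0 -0.2 -0.3"

```text
t: 11.15
ee_pos: [670.2, -117.3, 186.1]
orientation: [-71.5, 89.9, 10.5]
force: [0.4, -0.3, 0.2]
gripper_width: 61.3
```

```bash
python3 - <<'E'
from bench import bot
from h import *
delta(bot,[669.3,-117,25],172)
E
```

```text
t 11.2 grip now [ 670.4 -117.2   26.8] w 61.3 F [ 0.4 -0.3  0.2]
  d mm [1.8 0.9 0.1] rv [-0.07  0.03  0.08]  n rows>= 0.0
```

servo_tool:
  targets: "0.002 0.001 0 0 0 0; 0.002 0.001 0 0 0 0; 0.002 0.001 0 0 0 0; 0.002 0.001 0 0 0 0; 0.002 0.001 0 0 0 0"
  fingers: 0
  newtons: 50

```text
t: 11.65
ee_pos: [669.3, -117.2, 184.3]
orientation: [-73.6, 89.9, 8.3]
force: [0.7, -0.5, 0.1]
gripper_width: 26.9
```

servo_tool:
  targets: "0 0 0 0 0 0; 0 0 0 0 0 0; 0 0 0 0 0 0"

```text
t: 11.95
ee_pos: [669.3, -117.1, 184.3]
orientation: [-73.5, 89.9, 8.4]
force: [-0.7, 0.3, 1.2]
gripper_width: 24.5
```

```bash
python3 - <<'E'
from bench import bot
from h import *
delta(bot,[669.3,-117,25],172)
E
```

```text
t 11.9 grip now [ 669.6 -117.1   25. ] w 24.5 F [-0.7  0.3  1.2]
  d mm [-0.   0.   0.1] rv [-0.06  0.03  0.1 ]  n rows>= 0.0
```

servo_tool:
  targets: "-0.03 0 0 0 0 0; -0.07 0 0 0 0 0; -0.12 0 0 0 0 0; -0.16 0 0 0 0 0; -0.165 0 0 0 0 0"

```text
t: 12.45
ee_pos: [670.2, -117.4, 355.9]
orientation: [-83.3, 89.4, -1.3]
force: [0.6, 0.3, -1.5]
gripper_width: 24.9
```

```bash
python3 - <<'E'
from bench import bot
from h import *
delta(bot,[547.6,259,180],81.8)
E
```

```text
t 12.4 grip now [ 672.  -117.4  196.6] w 24.9 F [ 0.6  0.3 -1.5]
  d mm [ 15.1 174.1 355.5] rv [-89.82  -0.44   0.56]  n rows>= 10.5
```

servo_tool:
  targets: "0 0.087 0.178 42 0 0; 0 0.087 0.178 42 0 0; 0 0.087 0.178 42 0 0; 0 0.087 0.178 42 0 0; 0 0.087 0.178 42 0 0"

```text
t: 12.95
ee_pos: [607.5, 74.7, 354.9]
orientation: [-37.5, 89.4, 3.2]
force: [-1.1, -1.0, -1.7]
gripper_width: 25.1
```

```bash
python3 - <<'E'
from bench import bot
from h import *
delta(bot,[547.6,259,190],81.8)
print(bot.observe()['q'].round())
E
```

```text
t 12.9 grip now [609.2  74.8 195.6] w 25.1 F [-1.1 -1.  -1.7]
  d mm [  5.1 178.9  74.5] rv [48.81  0.63  0.15]  n rows>= 5.7
[ 25.  17. -12.   0. -61. -75.]
```

servo_tool:
  targets: "0.005 0.179 0.074 48.8 0.6 0; 0.005 0.179 0.074 48.8 0.6 0; 0.005 0.179 0.074 48.8 0.6 0; 0.005 0.179 0.074 48.8 0.6 0; 0.005 0.179 0.074 48.8 0.6 0"

```text
t: 13.45
ee_pos: [545.6, 262.5, 348.5]
orientation: [-49.4, 89.8, -49.7]
force: [0.7, -0.3, -0.7]
gripper_width: 25.3
```

```bash
python3 - <<'E'
from bench import bot
from h import *
delta(bot,[547.6,259,190],81.8)
E
```

```text
t 13.4 grip now [545.9 262.2 189.2] w 25.3 F [ 0.7 -0.3 -0.7]
  d mm [-0.7 -3.5  2. ] rv [7.86 0.12 0.12]  n rows>= 0.9
```

servo_tool:
  targets: "0 -0.003 0.002 7.9 0.1 0; 0 -0.003 0.002 7.9 0.1 0; 0 -0.003 0.002 7.9 0.1 0; 0 -0.003 0.002 7.9 0.1 0"

```text
t: 13.85
ee_pos: [547.6, 259.0, 348.3]
orientation: [-83.1, 89.9, -91.2]
force: [0.2, 0.3, -2.0]
gripper_width: 24.9
```

```bash
python3 shot.py wrist w10; python3 - <<'E'
import cv2
t=cv2.imread('pics/w10.png')
cv2.imwrite('pics/w10c.png',cv2.resize(t[60:260,180:420],None,fx=3.3,fy=3,interpolation=cv2.INTER_CUBIC))
E
```

```text
t 13.9 grip now [547.7 258.6 189.1] w 24.6 F [ 1.6 -0.  -1.8]
  d mm [ 189.7 -333.5 -505.6] rv [-8.14  0.01  0.14]  n rows>= 12.7
```

View pics/w10.png

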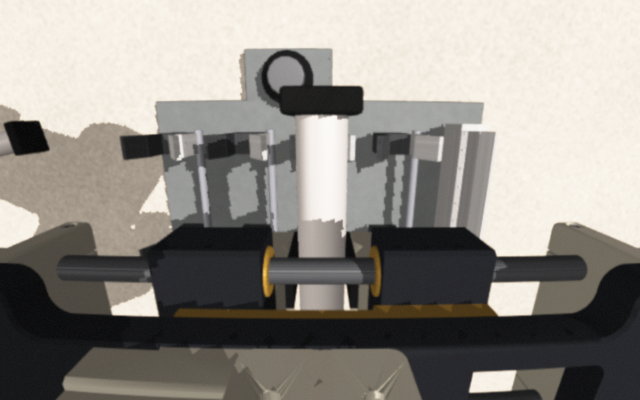

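View pics/w10c.png

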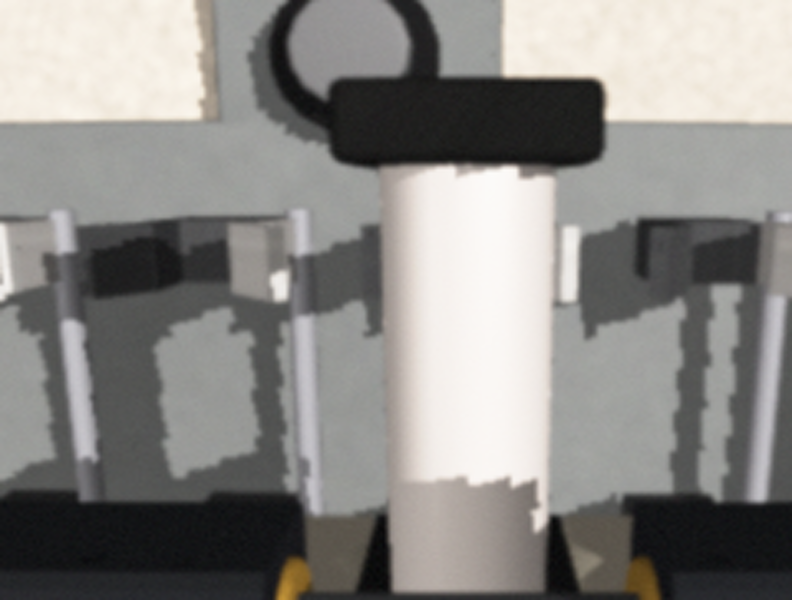

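```bash
python3 - <<'E'
import cv2
t=cv2.imread('pics/w5.png')
cv2.imwrite('pics/w5c.png',cv2.resize(t[120:160,85:305],None,fx=3.6,fy=7,interpolation=cv2.INTER_CUBIC))
t=cv2.imread('pics/w3.png')
cv2.imwrite('pics/w3e.png',cv2.resize(t[60:185,95:305],None,fx=3.8,fy=4.5,interpolation=cv2.INTER_CUBIC))
E
```

```text
(no output)
```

View pics/w5c.png

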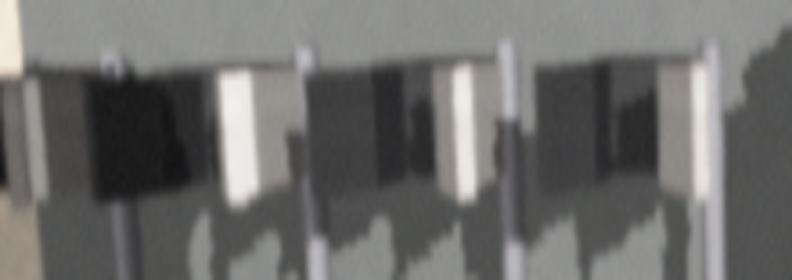

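View pics/w3e.png

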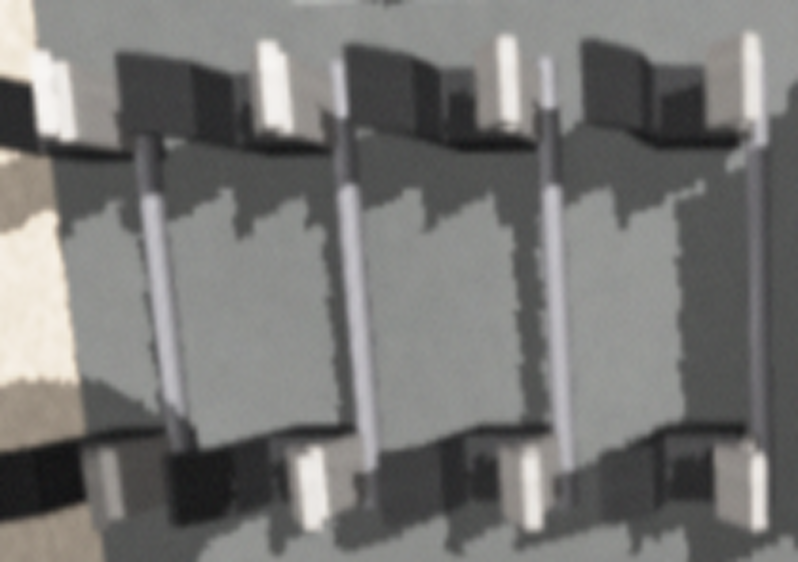

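```bash
python3 - <<'E'
from h import *
import json
c=json.load(open('pics/w3.json'))
a=np.radians(-8.2);xa=np.array([np.cos(a),np.sin(a)]);ya=np.array([-np.sin(a),np.cos(a)]);o=np.array([542.5,223.5])
def Wd(u,v,z): return ((onz(c,95+(u+.5)/3.8-.5,60+(v+.5)/4.5-.5,z)[:2]-o)@np.c_[xa,ya]).round(1)
for z in (80,88,96):
  for k,(l,r) in {3:((583,42),(762,35)),2:((345,46),(520,37)),1:((118,54),(290,42))}.items():
    L=Wd(*l,z);R_=Wd(*r,z); print(z,k,L,R_,'mid',(L+R_)/2,'exp',-108+72*k)
  print([Wd(u,530,z) for u in (108,325,543,767)])
c=json.load(open('pics/w10.json'))
def W2(u,v,z): return ((onz(c,180+(u+.5)/3.3-.5,60+(v+.5)/3-.5,z)[:2]-o)@np.c_[xa,ya]).round(1)
print([W2(u,225,88) for u in (8,290,580)])
print('tube cap',W2(329,120,200),W2(604,120,200),'barrel',W2(380,180,182),W2(555,180,182),W2(391,580,182),W2(546,580,182))
print('board lips', ((np.array([567.9,397.9])-o)@np.c_[xa,ya]))
E
```

```text
80 3 [-62.1  78.2] [-63.2 132.4] mid [-62.65 105.3 ] exp 108
80 2 [-62.5   4.9] [-63.6  59.1] mid [-63.05  32.  ] exp 36
80 1 [-62.7 -67.7] [-63.9 -12.2] mid [-63.3  -39.95] exp -36
[array([ 63.6, -91.6]), array([ 64.1, -16. ]), array([64.4, 57.4]), array([ 64.6, 131.3])]
88 3 [-60.7  80.1] [-61.9 133.1] mid [-61.3 106.6] exp 108
88 2 [-61.1   8.5] [-62.2  61.4] mid [-61.65  34.95] exp 36
88 1 [-61.4 -62.5] [-62.5  -8.3] mid [-61.95 -35.4 ] exp -36
[array([ 62.2, -85.8]), array([ 62.6, -12. ]), array([62.9, 59.7]), array([ 63.1, 132. ])]
96 3 [-59.4  82. ] [-60.5 133.8] mid [-59.95 107.9 ] exp 108
96 2 [-59.8  12. ] [-60.8  63.8] mid [-60.3  37.9] exp 36
96 1 [-60.  -57.3] [-61.1  -4.4] mid [-60.55 -30.85] exp -36
[array([ 60.7, -80.1]), array([61.1, -7.9]), array([61.4, 62.1]), array([ 61.6, 132.7])]
[array([-62.7, -81.3]), array([-62.2, -10.6]), array([-62.3,  60.6])]
tube cap [-81.6  15.7] [-81.7  50.7] barrel [-73.5  20.4] [-73.6  46.2] [-2.8 20.6] [-2.8 46.5]
board lips [  0.26583023 176.23974959]
```

```bash
python3 - <<'E'
from h import *
from bench import bot
import json
a=np.radians(-8.2);xa=np.array([np.cos(a),np.sin(a)]);ya=np.array([-np.sin(a),np.cos(a)]);o=np.array([542.5,223.5])
c=json.load(open('pics/w10.json'))
def W2(u,v,z): return ((onz(c,180+(u+.5)/3.3-.5,60+(v+.5)/3-.5,z)[:2]-o)@np.c_[xa,ya]).round(1)
print(W2(467,80,200),'expect -87')
delta(bot,[547.9,260.1,100],81.8)
E
```

```text
[-86.9  33.3] expect -87
t 13.9 grip now [547.7 258.6 189.1] w 24.6 F [ 1.6 -0.  -1.8]
  d mm [89.1  1.4 -0. ] rv [0.06 0.02 0.13]  n rows>= 1.8
```

servo_tool:
  targets: "0.03 0.0015 0 0 0 0.1; 0.06 0.0015 0 0 0 0.1; 0.085 0.0015 0 0 0 0.1; 0.092 0.0015 0 0 0 0.1; 0.092 0.0015 0 0 0 0.1"

```text
t: 14.4
ee_pos: [548.0, 259.8, 255.7]
orientation: [-108.2, 89.9, -116.4]
force: [-1.2, 0.3, -0.2]
gripper_width: 24.8
```

```bash
python3 - <<'E'
from h import *
from bench import bot
delta(bot,[547.9,260.1,65],81.8)
E
```

```text
t 14.4 grip now [547.8 259.4  96.4] w 24.8 F [-1.2  0.3 -0.2]
  d mm [31.4  0.4 -0.1] rv [ 0.08 -0.04  0.13]  n rows>= 0.6
```

servo_tool:
  targets: "0.003 0.0005 0 0 0 0; 0.006 0.0005 0 0 0 0; 0.009 0.0005 0 0 0 0; 0.012 0.0005 0 0 0 0; 0.015 0.0005 0 0 0 0"
  newtons: 60

```text
t: 14.9
ee_pos: [548.8, 259.7, 243.8]
orientation: [-25.0, 89.8, -33.1]
force: [-0.5, -5.9, 6.3]
gripper_width: 24.5
```

servo_tool:
  targets: "0.003 0 0 0 0 0; 0.006 0 0 0 0 0; 0.009 0 0 0 0 0; 0.011 0 0 0 0 0; 0.011 0 0 0 0 0"

```text
t: 15.4
ee_pos: [548.8, 259.2, 232.7]
orientation: [-38.9, 89.8, -47.0]
force: [1.0, -3.9, -0.0]
gripper_width: 24.6
```

```bash
python3 - <<'E'
from h import *
from bench import bot
delta(bot,[547.9,260.1,65],81.8)
E
```

```text
t 15.4 grip now [549.1 258.9  73.4] w 24.6 F [ 1.  -3.9 -0. ]
  d mm [ 8.4  0.8 -1.1] rv [0.11 0.12 0.1 ]  n rows>= 0.2
```

servo_tool:
  targets: "0.002 0.0005 0 0 0 0; 0.004 0.0005 0 0 0 0; 0.006 0.0005 0 0 0 0; 0.008 0.0005 0 0 0 0; 0.009 0.0005 0 0 0 0"

```text
t: 15.9
ee_pos: [548.9, 260.1, 224.1]
orientation: [-34.0, 89.8, -42.1]
force: [-5.1, -2.3, 11.9]
gripper_width: 24.6
```

```bash
python3 shot.py wrist w11; python3 shot.py side s11; python3 - <<'E'
from h import *
from bench import bot
delta(bot,[547.9,260.1,65],81.8)
t=cv2.imread('pics/s11.png')
cv2.imwrite('pics/s11c.png',cv2.resize(t[90:210,220:380],None,fx=5,fy=5,interpolation=cv2.INTER_CUBIC))
E
```

```text
t 15.9 grip now [549.2 259.8  64.9] w 25.0 F [-2.8 -2.5  3.7]
  d mm [  64.2 -334.3 -507.2] rv [-8.05  0.13  0.1 ]  n rows>= 12.2
t 16.0 grip now [549.2 259.8  64.9] w 24.9 F [-2.3 -3.4  3.4]
  d mm [  64.1 -334.3 -507.2] rv [-8.05  0.14  0.09]  n rows>= 12.2
t 16.0 grip now [549.2 259.8  64.9] w 24.9 F [-2.3 -3.4  3.4]
  d mm [-0.1 -0.1 -1. ] rv [0.15 0.14 0.08]  n rows>= 0.0
```

View pics/s11c.png

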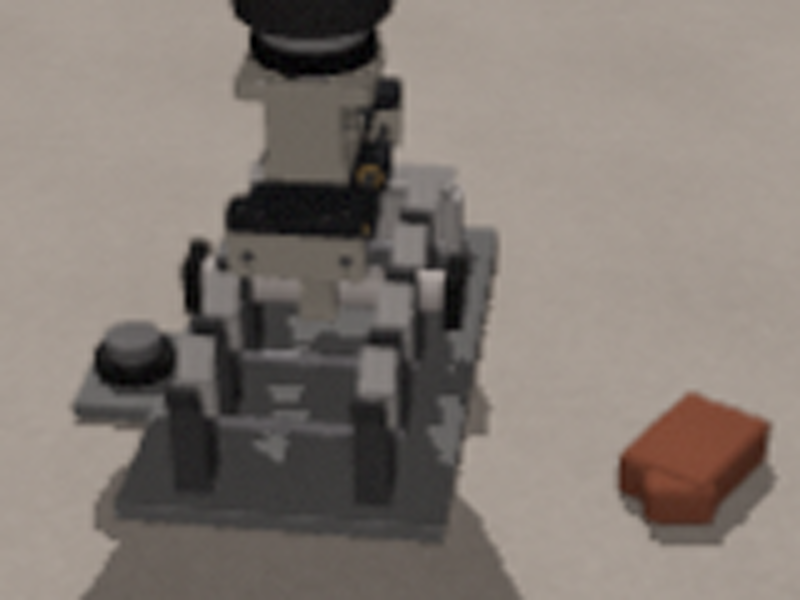

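View pics/w11.png

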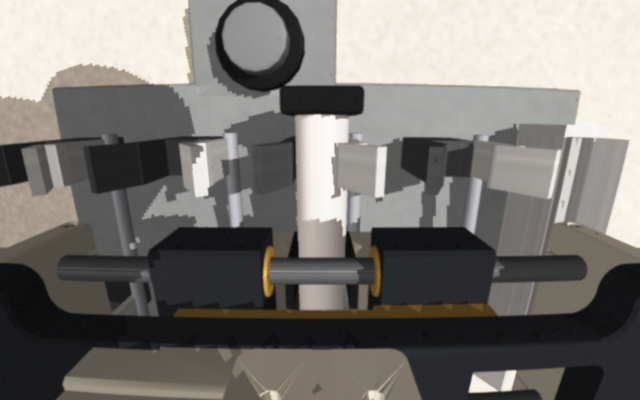

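servo_tool:
  targets: "0.001 0 0 0 0 0; 0.002 0 0 0 0 0; 0.003 0 0 0 0 0; 0.003 0 0 0 0 0"

```text
t: 16.4
ee_pos: [548.8, 260.1, 224.0]
orientation: [-18.4, 89.8, -26.4]
force: [-10.1, -5.4, 24.1]
gripper_width: 24.5
```

servo_tool:
  targets: "0 0 0 0 0 0; 0 0 0 0 0 0; 0 0 0 0 0 0; 0 0 0 0 0 0"
  fingers: 0.42

```text
t: 16.8
ee_pos: [548.9, 260.5, 223.7]
orientation: [-14.3, 89.8, -22.3]
force: [0.3, 0.6, -0.5]
gripper_width: 36.6
```

servo_tool:
  targets: "-0.02 0 0 0 0 0; -0.06 0 0 0 0 0; -0.1 0 0 0 0 0; -0.14 0 0 0 0 0; -0.18 0 0 0 0 0"

```text
t: 17.3
ee_pos: [548.2, 260.7, 405.1]
orientation: [-15.4, 89.8, -23.4]
force: [0.6, 0.1, -0.1]
gripper_width: 36.9
```

```bash
python3 shot.py wrist w12; python3 shot.py side s12; python3 - <<'E'
from h import *
t=cv2.imread('pics/s12.png')
cv2.imwrite('pics/s12c.png',cv2.resize(t[90:210,220:380],None,fx=5,fy=5,interpolation=cv2.INTER_CUBIC))
t=cv2.imread('pics/w12.png')
cv2.imwrite('pics/w12c.png',cv2.resize(t[60:260,180:420],None,fx=3.3,fy=3,interpolation=cv2.INTER_CUBIC))
E
```

```text
t 17.4 grip now [551.5 261.8 253.6] w 36.8 F [3.1 0.9 8.6]
  d mm [ 245.9 -335.6 -511.4] rv [-7.9   0.69 -0.23]  n rows>= 13.2
t 17.4 grip now [551.4 262.1 250.7] w 37.2 F [ 0.6  0.9 -0.2]
  d mm [ 243.  -336.1 -511. ] rv [-7.92  0.67 -0.28]  n rows>= 13.2
```

View pics/s12c.png

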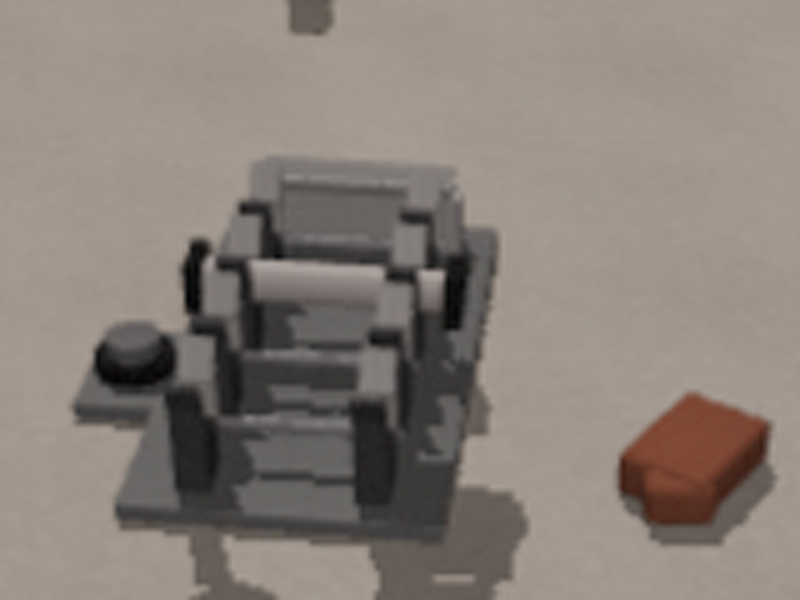

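View pics/w12c.png

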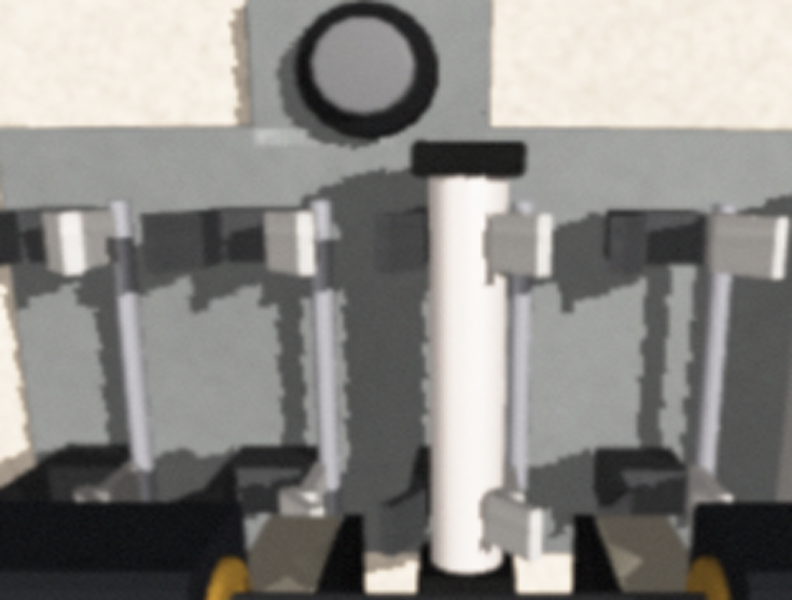

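```bash
python3 - <<'E'
from h import *
from bench import bot
import json
a=np.radians(-8.2);xa=np.array([np.cos(a),np.sin(a)]);ya=np.array([-np.sin(a),np.cos(a)]);o=np.array([542.5,223.0])
c=json.load(open('pics/w12.json'))
def W2(u,v,z): return ((onz(c,180+(u+.5)/3.3-.5,60+(v+.5)/3-.5,z)[:2]-o)@np.c_[xa,ya]).round(1)
for z in (50,58,66): print(z,W2(430,190,z),W2(508,190,z),W2(432,540,z),W2(503,540,z),'cap end x',W2(468,143,z+18))
# jaw edges
for u in (118,315,551,785): print('jaw R',W2(u,215,88))
delta(bot,[470,-60,230],181.8)
E
```

```text
50 [-69.4  22.7] [-69.5  49.1] [71.1 22.5] [71.  49.2] cap end x [-85.6  35.5]
58 [-69.5  23. ] [-69.6  48.8] [67.7 22.8] [67.5 48.9] cap end x [-85.2  35.5]
66 [-69.6  23.3] [-69.7  48.4] [64.2 23.1] [64.1 48.6] cap end x [-84.9  35.5]
jaw R [-61.8 -71. ]
jaw R [-61.6 -10.7]
jaw R [-61.8  60.7]
jaw R [-62.5 131.9]
t 17.4 grip now [551.4 262.1 250.7] w 37.2 F [ 0.6  0.9 -0.2]
  d mm [  18.5 -329.5  -34.7] rv [80.28  0.31 -0.73]  n rows>= 9.3
```

servo_tool:
  targets: "0 -0.165 -0.03 -42 0 -0.5; 0 -0.165 -0.03 -42 0 -0.5; 0 -0.165 -0.03 -42 0 -0.5; 0 -0.165 -0.03 -42 0 -0.5; 0 -0.165 -0.03 -42 0 -0.5"
  fingers: 0.7

```text
t: 17.9
ee_pos: [496.1, 99.9, 409.0]
orientation: [-48.4, 89.1, -14.1]
force: [0.4, 0.0, -0.7]
gripper_width: 61.2
```

```bash
python3 - <<'E'
from h import *
from bench import bot
delta(bot,[448,-60,230],181.8)
E
python3 shot.py top t13
```

```text
t 17.9 grip now [498.4  99.3 249.7] w 61.2 F [ 0.4  0.  -0.7]
  d mm [  19.6 -104.8 -130.1] rv [-57.5    0.2    0.88]  n rows>= 6.7
t 17.9 grip now [499.  100.3 249.6] w 61.4 F [ 0.5  0.4 -1. ]
  d mm [ 242.5  203.1 -468. ] rv [34.76  0.77  0.46]  n rows>= 11.3
```

View pics/t13.png

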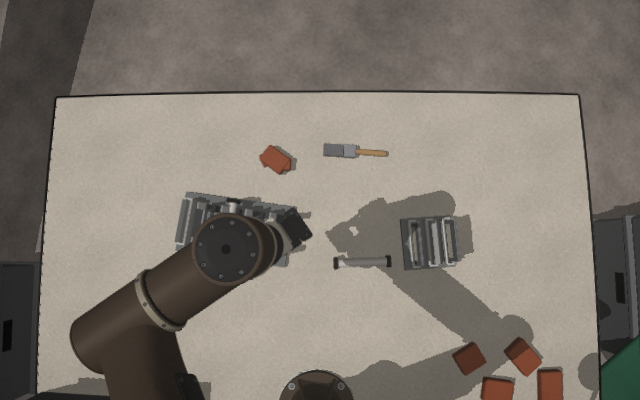

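Tube B still lies at (362,262); the screen is in the right-hand rack slot.

servo_tool:
  targets: "0.02 -0.105 -0.13 -57.5 0.2 0.8; 0.02 -0.105 -0.13 -57.5 0.2 0.8; 0.02 -0.105 -0.13 -57.5 0.2 0.8; 0.02 -0.105 -0.13 -57.5 0.2 0.8; 0.02 -0.105 -0.13 -57.5 0.2 0.8"

```text
t: 18.45
ee_pos: [448.9, -61.8, 388.0]
orientation: [-82.0, 89.8, -6.5]
force: [0.0, 0.6, 1.0]
gripper_width: 61.4
```

servo_tool:
  targets: "0 0 0 -15 0 0; 0 0 0 -15 0 0; 0 0 0 -15 0 0"

```text
t: 18.75
ee_pos: [449.1, -61.6, 387.7]
orientation: [-97.0, 89.8, -6.5]
force: [0.0, 0.1, 0.3]
gripper_width: 61.5
```

```bash
python3 shot.py wrist w13; python3 - <<'E'
from h import *
from bench import bot
delta(bot,[448,-60,230],181.8)
E
```

```text
t 18.8 grip now [449.7 -61.6 228.4] w 61.4 F [ 0.5  0.5 -0.2]
  d mm [226.7 449.6  64.1] rv [-89.68  -0.19   0.15]  n rows>= 10.4
t 18.8 grip now [449.7 -61.6 228.4] w 61.4 F [ 0.5  0.5 -0.2]
  d mm [-1.6  1.1  1.5] rv [-1.48 -0.03  0.21]  n rows>= 0.2
```

View pics/w13.png

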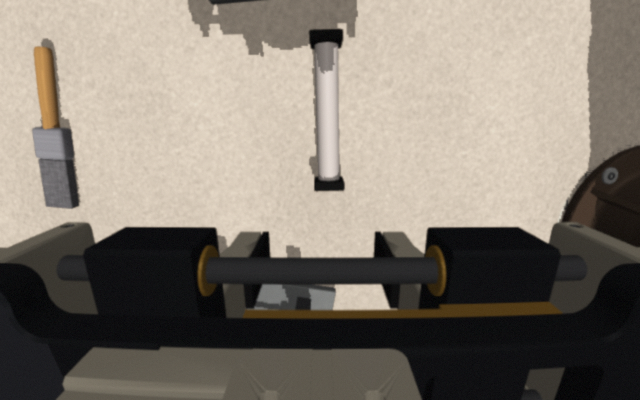

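```bash
python3 - <<'E'
from h import *
t=cv2.imread('pics/w13.png')
cv2.imwrite('pics/w13c.png',cv2.resize(t[20:200,280:370],None,fx=3.3,fy=3.3,interpolation=cv2.INTER_CUBIC))
E
```

```text
(no output)
```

View pics/w13c.png

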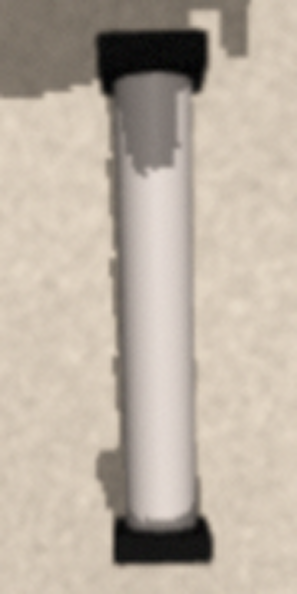

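```bash
python3 - <<'E'
from h import *
from bench import bot
import json
c=json.load(open('pics/w13.json'))
def P(u,v,z): return onz(c,280+(u+.5)/3.3-.5,20+(v+.5)/3.3-.5,z)[:2].round(1)
a,b=P(153,33,36),P(163,562,36); print('len',np.hypot(*(a-b)),'mid',(a+b)/2,'dir',np.degrees(np.arctan2(*(b-a)[::-1])))
A=(P(118,130,18)+P(192,130,18))/2;B=(P(126,480,18)+P(197,480,18))/2
print(A,B,np.degrees(np.arctan2(*(B-A)[::-1])))
delta(bot,[446,-141,80],181.9)
E
```

```text
len 170.89177862027185 mid [ 442.7 -142.5] dir 91.87787744728537
[ 444.4 -202.7] [440.5  -83.75] 91.87787744728534
t 18.8 grip now [449.7 -61.6 228.4] w 61.4 F [ 0.5  0.5 -0.2]
  d mm [148.4   4.1 -79.4] rv [-1.58 -0.03  0.21]  n rows>= 3.4
```

servo_tool:
  targets: "0.04 0.0075 -0.06 -1.6 0 0.2; 0.08 0.0075 -0.08 -1.6 0 0.2; 0.12 0.0075 -0.08 -1.6 0 0.2; 0.145 0.0075 -0.08 -1.6 0 0.2; 0.148 0.0075 -0.08 -1.6 0 0.2"

```text
t: 19.3
ee_pos: [441.2, -141.9, 236.4]
orientation: [95.2, 89.6, -173.1]
force: [-0.7, -0.6, 0.5]
gripper_width: 61.5
```

```bash
python3 - <<'E'
from h import *
from bench import bot
delta(bot,[442.6,-141.5,25],181.9)
E
```

```text
t 19.3 grip now [ 440.1 -142.    77.1] w 61.5 F [-0.7 -0.6  0.5]
  d mm [52.1 -1.7  0.4] rv [-0.29 -0.03 -0.39]  n rows>= 1.0
```

servo_tool:
  targets: "0.03 -0.002 0 -0.3 0 -0.3; 0.052 -0.002 0 -0.3 0 -0.3; 0.054 -0.002 0 -0.3 0 -0.3; 0.054 -0.002 0 -0.3 0 -0.3; 0.054 -0.002 0 -0.3 0 -0.3"

```text
t: 19.8
ee_pos: [443.9, -141.6, 184.0]
orientation: [-124.1, 89.9, -32.2]
force: [-0.1, 0.2, -0.3]
gripper_width: 61.2
```

servo_tool:
  targets: "0 0 0 0 0 0; 0 0 0 0 0 0; 0 0 0 0 0 0; 0 0 0 0 0 0; 0 0 0 0 0 0"
  fingers: 0
  newtons: 50

```text
t: 20.3
ee_pos: [443.9, -141.6, 184.1]
orientation: [-121.5, 89.9, -29.6]
force: [1.4, 0.6, -0.3]
gripper_width: 26.9
```

servo_tool:
  targets: "0 0 0 0 0 0; 0 0 0 0 0 0; 0 0 0 0 0 0"

```text
t: 20.6
ee_pos: [443.9, -141.7, 184.1]
orientation: [-123.2, 89.9, -31.3]
force: [-0.4, -0.5, 1.7]
gripper_width: 25.3
```

```bash
python3 - <<'E'
from h import *
from bench import bot
delta(bot,[442.6,-141.5,25],181.9)
E
```

```text
t 20.6 grip now [ 444.  -141.8   24.8] w 25.3 F [-0.4 -0.5  1.7]
  d mm [-0.2  1.3  0.2] rv [-0.   -0.04  0.06]  n rows>= 0.0
```

servo_tool:
  targets: "-0.03 0 0 0 0 0; -0.07 0 0 0 0 0; -0.12 0 0 0 0 0; -0.16 0 0 0 0 0; -0.165 0 0 0 0 0"

```text
t: 21.1
ee_pos: [444.9, -141.7, 354.1]
orientation: [-97.1, 89.4, -5.2]
force: [-0.3, -0.1, -1.2]
gripper_width: 24.9
```

```bash
python3 - <<'E'
from h import *
from bench import bot
print(bot.observe()['q'].round())
delta(bot,[527.4,117.5,190],81.8)
E
```

```text
[  7.   3. -29.   0. -57.  -5.]
t 21.1 grip now [ 446.4 -141.8  194.8] w 24.9 F [-0.3 -0.1 -1.2]
  d mm [  5.4 -91.2 256.2] rv [-79.86  -0.44   0.41]  n rows>= 9.3
```

servo_tool:
  targets: "0.003 -0.04 0.13 42 0 0; 0.003 -0.04 0.13 42 0 0; 0.003 -0.04 0.13 42 0 0; 0.003 -0.04 0.13 42 0 0; 0.003 -0.04 0.13 42 0 0"

```text
t: 21.6
ee_pos: [480.6, -8.8, 350.3]
orientation: [-58.1, 89.5, -6.3]
force: [-0.1, -0.1, -1.4]
gripper_width: 24.6
```

```bash
python3 - <<'E'
from h import *
from bench import bot
delta(bot,[527.4,117.5,190],81.8)
E
```

```text
t 21.6 grip now [481.8  -8.9 191. ] w 24.6 F [-0.1 -0.1 -1.4]
  d mm [  1.3  41.1 128.2] rv [60.09  0.42  0.22]  n rows>= 7.0
```

servo_tool:
  targets: "0.001 0.041 0.128 60 0.4 0.2; 0.001 0.041 0.128 60 0.4 0.2; 0.001 0.041 0.128 60 0.4 0.2; 0.001 0.041 0.128 60 0.4 0.2; 0.001 0.041 0.128 60 0.4 0.2"

```text
t: 22.1
ee_pos: [527.3, 118.5, 348.0]
orientation: [-88.3, 89.9, -79.1]
force: [-1.2, 0.3, -0.7]
gripper_width: 24.7
```

servo_tool:
  targets: "0 0 0 18 0 0; 0 0 0 18 0 0; 0 0 0 18 0 0"

```text
t: 22.4
ee_pos: [527.0, 118.5, 346.8]
orientation: [-102.8, 89.8, -111.7]
force: [1.3, -0.1, -1.7]
gripper_width: 24.7
```

```bash
python3 - <<'E'
from h import *
from bench import bot
delta(bot,[527.4,117.5,190],81.8)
E
```

```text
t 22.4 grip now [526.8 118.  187.5] w 24.7 F [ 1.3 -0.1 -1.7]
  d mm [-2.5 -0.9  0.5] rv [-0.75 -0.04  0.19]  n rows>= 0.1
```

servo_tool:
  targets: "-0.002 -0.0009 0 -0.7 0 0; -0.002 -0.0009 0 -0.7 0 0; -0.002 -0.0009 0 -0.7 0 0"

```text
t: 22.7
ee_pos: [526.9, 117.4, 348.8]
orientation: [-104.7, 89.8, -112.8]
force: [0.5, 0.2, -0.3]
gripper_width: 24.8
```

```bash
python3 shot.py wrist w14; python3 - <<'E'
from h import *
t=cv2.imread('pics/w14.png')
cv2.imwrite('pics/w14c.png',cv2.resize(t[60:260,180:420],None,fx=3.3,fy=3,interpolation=cv2.INTER_CUBIC))
E
```

```text
t 22.8 grip now [526.7 117.  189.5] w 24.7 F [-0.   0.3 -0.9]
  d mm [ 190.5 -190.5 -504.7] rv [-8.16 -0.06  0.18]  n rows>= 11.4
```

View pics/w14c.png

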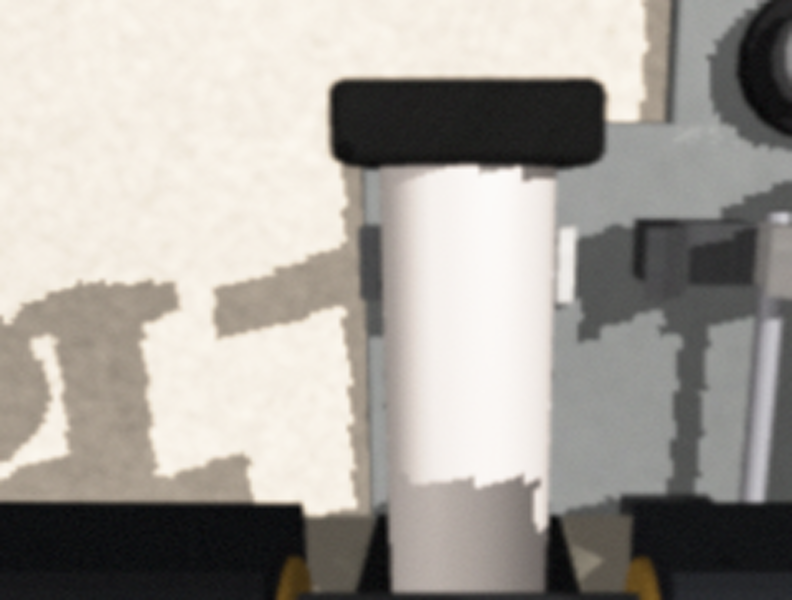

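servo_tool:
  targets: "0.03 0.0006 0.0005 0 0 0.1; 0.06 0.0006 0.0005 0 0 0.1; 0.085 0.0006 0.0005 0 0 0.1; 0.092 0.0006 0.0005 0 0 0.1; 0.092 0.0006 0.0005 0 0 0.1"

```text
t: 23.25
ee_pos: [527.3, 117.6, 256.2]
orientation: [-127.2, 89.8, -135.4]
force: [0.1, -0.8, -1.0]
gripper_width: 25.0
```

```bash
python3 - <<'E'
from h import *
from bench import bot
delta(bot,[527.4,117.5,65],81.8)
E
```

```text
t 23.2 grip now [526.9 117.2  96.9] w 25.0 F [ 0.1 -0.8 -1. ]
  d mm [31.9 -0.   0.2] rv [ 0.07 -0.13  0.17]  n rows>= 0.6
```

servo_tool:
  targets: "0.003 0.0005 0 0 0 0.2; 0.006 0.0005 0 0 0 0.2; 0.009 0.0005 0 0 0 0.2; 0.012 0.0005 0 0 0 0.2; 0.015 0.0005 0 0 0 0.2"
  newtons: 60

```text
t: 23.75
ee_pos: [528.3, 117.6, 244.1]
orientation: [40.3, 89.9, 32.2]
force: [0.5, -5.7, 7.1]
gripper_width: 24.7
```

servo_tool:
  targets: "0.003 0 0 0 0 0; 0.006 0 0 0 0 0; 0.009 0 0 0 0 0; 0.011 0 0 0 0 0; 0.011 0 0 0 0 0"

```text
t: 24.25
ee_pos: [528.2, 116.9, 233.7]
orientation: [24.5, 89.9, 16.4]
force: [0.7, -5.0, -1.1]
gripper_width: 24.7
```

servo_tool:
  targets: "0.002 0.0005 0 0 0 0; 0.004 0.0005 0 0 0 0; 0.006 0.0005 0 0 0 0; 0.008 0.0005 0 0 0 0; 0.009 0.0005 0 0 0 0"

```text
t: 24.75
ee_pos: [528.3, 117.5, 224.4]
orientation: [30.3, 89.9, 22.2]
force: [-0.5, -2.0, -2.0]
gripper_width: 24.8
```

servo_tool:
  targets: "0.001 0 0 0 0 0; 0.002 0 0 0 0 0; 0.003 0 0 0 0 0; 0.003 0 0 0 0 0"

```text
t: 25.15
ee_pos: [528.3, 117.7, 223.8]
orientation: [19.3, 89.8, 11.3]
force: [-11.0, -2.9, 26.2]
gripper_width: 24.5
```

```bash
python3 - <<'E'
from h import *
from bench import bot
delta(bot,[527.4,117.5,65],81.8)
E
```

```text
t 25.1 grip now [528.7 117.7  64.5] w 24.5 F [-11.   -2.9  26.2]
  d mm [-0.5 -0.3 -0.8] rv [ 0.18  0.15 -0.05]  n rows>= 0.0
```

Same force pattern as the first tube. Release, rise and check.

servo_tool:
  targets: "0 0 0 0 0 0; 0 0 0 0 0 0; 0 0 0 0 0 0; 0 0 0 0 0 0"
  fingers: 0.42

```text
t: 25.55
ee_pos: [528.5, 118.0, 223.6]
orientation: [23.3, 89.8, 15.3]
force: [-0.5, 0.5, -0.3]
gripper_width: 36.8
```

servo_tool:
  targets: "-0.02 0 0 0 0 0; -0.06 0 0 0 0 0; -0.1 0 0 0 0 0; -0.14 0 0 0 0 0; -0.18 0 0 0 0 0"

```text
t: 26.05
ee_pos: [527.8, 117.8, 405.1]
orientation: [25.1, 89.8, 17.1]
force: [0.7, 0.8, 0.2]
gripper_width: 37.1
```

servo_tool:
  targets: "0 0.04 0.03 0 0 0; 0 0.04 0.03 0 0 0; 0 0.04 0.03 0 0 0"

```text
t: 26.35
ee_pos: [563.5, 154.0, 404.3]
orientation: [25.2, 89.9, 17.3]
force: [-0.4, 0.1, -0.2]
gripper_width: 36.7
```

```bash
python3 shot.py wrist w15; python3 - <<'E'
from h import *
t=cv2.imread('pics/w15.png')
cv2.imwrite('pics/w15c.png',cv2.resize(t[60:260,180:420],None,fx=3.3,fy=3,interpolation=cv2.INTER_CUBIC))
from bench import bot
delta(bot,[506.7,-400,250],93.9)
E
```

```text
t 26.4 grip now [563.2 153.5 244.9] w 37.0 F [-0.5 -0.5 -0.9]
  d mm [ 244.1 -230.3 -536.5] rv [-7.99  0.08 -0.02]  n rows>= 12.7
t 26.4 grip now [563.2 153.5 244.9] w 37.0 F [-0.5 -0.5 -0.9]
  d mm [  -5.3 -555.9   21.2] rv [-11.89   0.08  -0.02]  n rows>= 11.1
```

View pics/w15c.png

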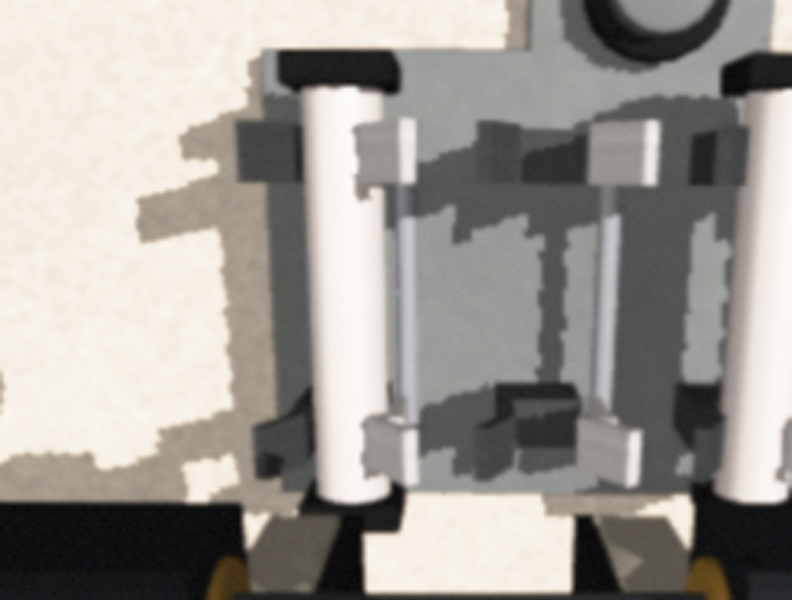

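servo_tool:
  targets: "0 -0.235 0.01 -5 0 0; 0 -0.235 0.01 -5 0 0; 0 -0.235 0.01 -5 0 0; 0 -0.235 0.01 -5 0 0; 0 -0.235 0.01 -5 0 0"

```text
t: 26.9
ee_pos: [538.7, -83.4, 403.9]
orientation: [-3.0, 90.0, -6.0]
force: [0.5, 0.5, -0.2]
gripper_width: 36.9
```

servo_tool:
  targets: "0 -0.235 0.01 -5 0 0; 0 -0.235 0.01 -5 0 0; 0 -0.235 0.01 -5 0 0; 0 -0.235 0.01 -5 0 0; 0 -0.235 0.01 -5 0 0"

```text
t: 27.4
ee_pos: [534.8, -321.4, 403.4]
orientation: [178.0, 90.0, 179.8]
force: [0.5, -0.2, -0.3]
gripper_width: 36.7
```

```bash
python3 - <<'E'
from h import *
import json
a=np.radians(-8.2);xa=np.array([np.cos(a),np.sin(a)]);ya=np.array([-np.sin(a),np.cos(a)]);o=np.array([542.5,223.0])
c=json.load(open('pics/w15.json'))
def W2(u,v,z): return ((onz(c,180+(u+.5)/3.3-.5,60+(v+.5)/3-.5,z)[:2]-o)@np.c_[xa,ya]).round(1)
for z in (50,58,66): print(z,W2(303,110,z),W2(383,110,z),W2(317,470,z),W2(390,470,z),'cap end x',W2(340,51,z+18))
for u,v in ((415,125),(660,125)): print('jaw R',W2(u,v,88))
from bench import bot
delta(bot,[506.7,-400,230],93.9)
E
```

```text
50 [ -68.2 -122.2] [-68.1 -95.6] [  70.  -122.5] [ 69.9 -95.6] cap end x [ -86.  -107.1]
58 [ -67.6 -120.9] [-67.5 -94.9] [  67.3 -121.2] [ 67.2 -95. ] cap end x [ -84.9 -106.1]
66 [ -66.9 -119.5] [-66.9 -94.3] [  64.6 -119.9] [ 64.5 -94.3] cap end x [ -83.8 -105.1]
jaw R [-60.6 -83.1]
jaw R [-61.  -10.8]
t 27.4 grip now [ 534.7 -321.4  244.1] w 36.7 F [ 0.5 -0.2 -0.3]
  d mm [ 14.1 -77.7 -30.7] rv [-2.02 -0.02 -0.  ]  n rows>= 1.7
```

servo_tool:
  targets: "0 -0.078 -0.031 -2 0 0; 0.02 -0.078 -0.031 -2 0 0; 0.05 -0.078 -0.031 -2 0 0; 0.08 -0.078 -0.031 -2 0 0; 0.08 -0.078 -0.031 -2 0 0"

```text
t: 27.9
ee_pos: [504.0, -400.0, 318.5]
orientation: [147.2, 89.5, 151.0]
force: [0.0, 0.2, -0.2]
gripper_width: 37.1
```

```bash
python3 shot.py wrist w16; python3 - <<'E'
from h import *
t=cv2.imread('pics/w16.png')
cv2.imwrite('pics/w16c.png',cv2.resize(t[100:300,200:440],None,fx=3.3,fy=3,interpolation=cv2.INTER_CUBIC))
from bench import bot
delta(bot,[506.7,-400.1,110],93.9)
E
```

```text
t 27.9 grip now [ 504.3 -400.   162.1] w 37.0 F [ 0.2 -1.1  0.7]
  d mm [ 165.5  432.8 -476.4] rv [ 3.84 -0.29 -0.12]  n rows>= 13.3
t 27.9 grip now [ 504.3 -400.   162.1] w 37.0 F [ 0.2 -1.1  0.7]
  d mm [52.1 -0.1  1.9] rv [-0.06 -0.28 -0.13]  n rows>= 1.0
```

View pics/w16c.png

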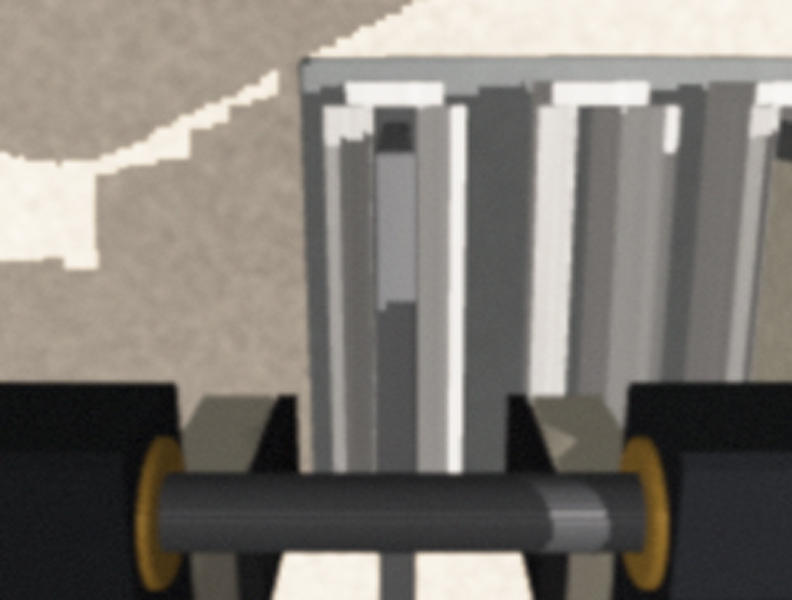

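Screen stands in the slot, between the fingers (x≈397 between 297 and 508). Descend, grip, lift.

servo_tool:
  targets: "0.025 0 0.002 0 -0.2 -0.1; 0.05 0 0.002 0 -0.2 -0.1; 0.052 0 0.002 0 -0.2 -0.1; 0.052 0 0.002 0 -0.2 -0.1"

```text
t: 28.35
ee_pos: [507.4, -400.0, 270.8]
orientation: [-162.7, 89.9, -158.8]
force: [0.8, -0.3, 0.7]
gripper_width: 37.1
```

servo_tool:
  targets: "0 0 0 0 0 0; 0 0 0 0 0 0; 0 0 0 0 0 0; 0 0 0 0 0 0; 0 0 0 0 0 0"
  fingers: 0
  newtons: 30

```text
t: 28.85
ee_pos: [507.4, -400.1, 271.4]
orientation: [-129.4, 90.0, -125.5]
force: [-0.3, 1.5, 3.6]
gripper_width: 7.7
```

```bash
python3 - <<'E'
from h import *
from bench import bot
delta(bot,[506.7,-400.1,110],93.9)
E
```

```text
t 28.9 grip now [ 507.3 -400.2  112.1] w 7.7 F [-0.3  1.5  3.6]
  d mm [ 2.1  0.  -0.7] rv [-0.   -0.03  0.04]  n rows>= 0.0
```

servo_tool:
  targets: "-0.02 0 0 0 0 0; -0.06 0 0 0 0 0; -0.1 0 0 0 0 0; -0.14 0 0 0 0 0; -0.16 0 0 0 0 0"

```text
t: 29.35
ee_pos: [507.6, -400.2, 435.5]
orientation: [-47.3, 89.7, -43.4]
force: [0.8, -0.1, -0.7]
gripper_width: 7.4
```

```bash
python3 - <<'E'
from h import *
from bench import bot
delta(bot,[569,397.6,265],81.8)
E
```

```text
t 29.4 grip now [ 508.1 -400.7  276.2] w 7.4 F [ 0.8 -0.1 -0.7]
  d mm [  8.9 791.8 115.7] rv [12.12  0.2   0.17]  n rows>= 16.0
```

servo_tool:
  targets: "0 0.23 0.034 3 0 0; 0 0.23 0.034 3 0 0; 0 0.23 0.034 3 0 0; 0 0.23 0.034 3 0 0; 0 0.23 0.034 3 0 0"

```text
t: 29.85
ee_pos: [525.4, -165.8, 434.9]
orientation: [-37.7, 89.8, -36.7]
force: [0.4, -0.1, -1.7]
gripper_width: 7.5
```

servo_tool:
  targets: "0 0.23 0.034 3 0 0; 0 0.23 0.034 3 0 0; 0 0.23 0.034 3 0 0; 0 0.23 0.034 3 0 0; 0 0.23 0.034 3 0 0"

```text
t: 30.35
ee_pos: [555.3, 67.5, 434.3]
orientation: [-31.9, 89.8, -33.9]
force: [0.5, -0.9, -1.3]
gripper_width: 7.5
```

servo_tool:
  targets: "0 0.23 0.034 3 0 0; 0 0.23 0.034 3 0 0; 0 0.23 0.034 3 0 0; 0 0.23 0.034 3 0 0; 0 0.23 0.034 3 0 0"

```text
t: 30.85
ee_pos: [597.1, 299.2, 433.1]
orientation: [-40.2, 89.8, -45.1]
force: [-0.3, -0.4, -1.4]
gripper_width: 7.6
```

```bash
python3 - <<'E'
from h import *
from bench import bot
delta(bot,[569,397.6,205],81.8)
E
```

```text
t 30.9 grip now [597.5 298.8 273.8] w 7.6 F [-0.3 -0.4 -1.4]
  d mm [ 68.5  95.8 -36.5] rv [3.32 0.16 0.13]  n rows>= 2.5
```

servo_tool:
  targets: "0 0.096 -0.036 3.3 0.1 0.1; 0 0.096 -0.036 3.3 0.1 0.1; 0 0.096 -0.036 3.3 0.1 0.1; 0.04 0.096 -0.036 3.3 0.1 0.1; 0.066 0.096 -0.036 3.3 0.1 0.1"

```text
t: 31.35
ee_pos: [568.7, 398.1, 364.6]
orientation: [-107.2, 89.9, -115.3]
force: [-0.3, 0.0, -2.3]
gripper_width: 7.7
```

servo_tool:
  targets: "0 0 0 0 0 0; 0 0 0 0 0 0; 0 0 0 0 0 0"

```text
t: 31.65
ee_pos: [569.3, 398.3, 366.5]
orientation: [15.9, 89.9, 7.8]
force: [-0.2, 0.6, -0.7]
gripper_width: 7.6
```

```bash
python3 shot.py wrist w17; python3 - <<'E'
from h import *
t=cv2.imread('pics/w17.png')
cv2.imwrite('pics/w17c.png',cv2.resize(t[100:300,200:440],None,fx=3.3,fy=3,interpolation=cv2.INTER_CUBIC))
E
```

```text
t 31.7 grip now [569.5 398.4 207.4] w 7.8 F [-0.2  0.  -1. ]
  d mm [ 206.1 -475.  -507.5] rv [-8.13  0.1  -0.05]  n rows>= 14.5
```

View pics/w17c.png

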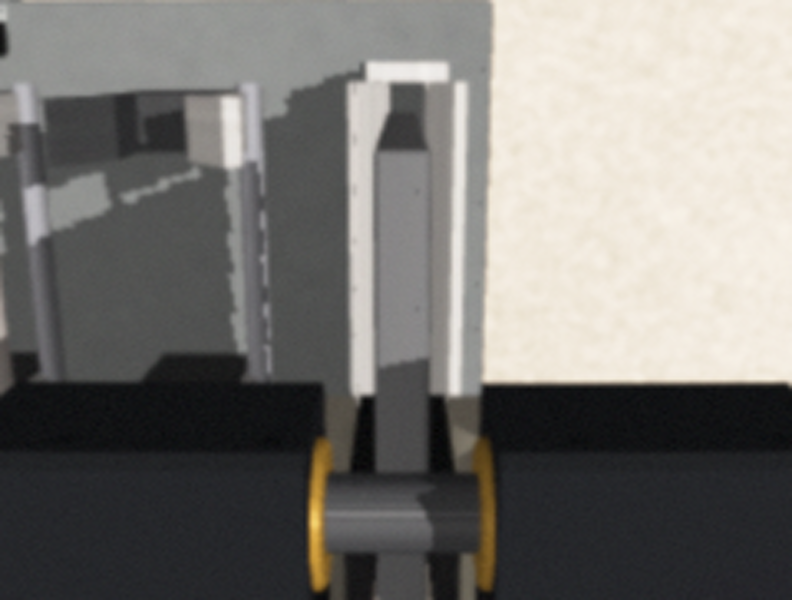

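```bash
python3 - <<'E'
from h import *
import json
from bench import bot
c=json.load(open('pics/w17.json'))
def P(u,v,z): return onz(c,200+(u+.5)/3.3-.5,100+(v+.5)/3-.5,z)[:2].round(1)
for n,u,v,z in [('lipL1',348,85,65),('lipR1',467,85,65),('lipL2',353,385,65),('lipR2',462,385,65),('bBotL',388,113,107),('bBotR',424,113,107),('bTopL',376,152,217),('bTopR',429,152,217),('bTopfar L',378,350,217),('R',428,350,217),('ewend',405,82,65)]: print(n,P(u,v,z))
delta(bot,[569.5,398.4,150],81.8)
E
```

```text
lipL1 [501.2 390.5]
lipR1 [506.1 424.2]
lipL2 [600.6 376.4]
lipR2 [605.4 410.1]
bBotL [509.3 401.5]
bBotR [510.5 410.2]
bTopL [508.9 401.5]
bTopR [509.9 408.5]
bTopfar L [539.3 397.2]
R [540.3 404.2]
ewend [502.6 406.8]
t 31.7 grip now [569.5 398.4 207.4] w 7.8 F [-0.2  0.  -1. ]
  d mm [57.4  0.1  0.1] rv [ 0.07  0.09 -0.06]  n rows>= 1.1
```

servo_tool:
  targets: "0.02 0.001 0 0 0 0; 0.04 0.001 0 0 0 0; 0.055 0.001 0 0 0 0; 0.057 0.001 0 0 0 0; 0.057 0.001 0 0 0 0"

```text
t: 32.2
ee_pos: [569.7, 399.4, 310.1]
orientation: [24.4, 89.9, 16.3]
force: [-0.2, 0.4, -1.2]
gripper_width: 7.8
```

```bash
python3 - <<'E'
from h import *
from bench import bot
delta(bot,[569.5,399.2,112],81.8)
E
```

```text
t 32.2 grip now [570.  399.5 150.8] w 7.8 F [-0.2  0.4 -1.2]
  d mm [38.8 -0.2 -0.3] rv [ 0.07  0.11 -0.05]  n rows>= 0.8
```

servo_tool:
  targets: "0.01 -0.0005 0 0 0 0; 0.02 -0.0005 0 0 0 0; 0.03 -0.0005 0 0 0 0; 0.038 -0.0005 0 0 0 0; 0.041 -0.0005 0 0 0 0"

```text
t: 32.7
ee_pos: [569.9, 399.3, 270.8]
orientation: [19.8, 89.8, 11.7]
force: [-11.7, -2.6, 29.2]
gripper_width: 7.8
```

```bash
python3 - <<'E'
from h import *
from bench import bot
delta(bot,[569.5,399.2,112],81.8)
E
```

```text
t 32.7 grip now [570.5 399.4 111.5] w 7.8 F [-11.7  -2.6  29.2]
  d mm [-0.5 -0.1 -0.4] rv [ 0.14  0.2  -0.07]  n rows>= 0.0
```

On the floor. Release and look.

servo_tool:
  targets: "-0.001 0 0 0 0 0; -0.001 0 0 0 0 0; -0.001 0 0 0 0 0; -0.001 0 0 0 0 0; -0.001 0 0 0 0 0"
  fingers: 0.4

```text
t: 33.2
ee_pos: [569.9, 399.2, 271.5]
orientation: [15.1, 89.8, 7.1]
force: [-0.4, 0.2, 0.7]
gripper_width: 34.3
```

servo_tool:
  targets: "-0.03 0 0 0 0 0; -0.07 0 0 0 0 0; -0.11 0 0 0 0 0; -0.11 0 0 0 0 0; -0.11 0 0 0 0 0"

```text
t: 33.7
ee_pos: [569.6, 399.2, 382.8]
orientation: [36.0, 89.7, 27.9]
force: [0.7, -0.3, -0.7]
gripper_width: 35.3
```

```bash
python3 shot.py wrist w18; python3 shot.py side s18; python3 - <<'E'
from h import *
t=cv2.imread('pics/w18.png')
cv2.imwrite('pics/w18c.png',cv2.resize(t[100:300,200:440],None,fx=3.3,fy=3,interpolation=cv2.INTER_CUBIC))
t=cv2.imread('pics/s18.png')
cv2.imwrite('pics/s18c.png',cv2.resize(t[90:210,220:380],None,fx=5,fy=5,interpolation=cv2.INTER_CUBIC))
from bench import bot
delta(bot,[428,239.5,150],81.8)
E
```

```text
t 33.8 grip now [569.8 399.1 221.9] w 35.3 F [ 0.4 -0.1  0.1]
  d mm [ 220.  -475.3 -508.2] rv [-8.08  0.16 -0.05]  n rows>= 14.6
t 33.8 grip now [569.6 398.8 221. ] w 35.2 F [-0.6 -0.3 -0.4]
  d mm [ 220.2 -474.9 -508. ] rv [-8.08  0.11  0.02]  n rows>= 14.6
t 33.8 grip now [569.6 398.8 221. ] w 35.2 F [-0.6 -0.3 -0.4]
  d mm [  70.8 -177.7 -117.6] rv [0.12 0.11 0.02]  n rows>= 4.5
```

View pics/w18c.png

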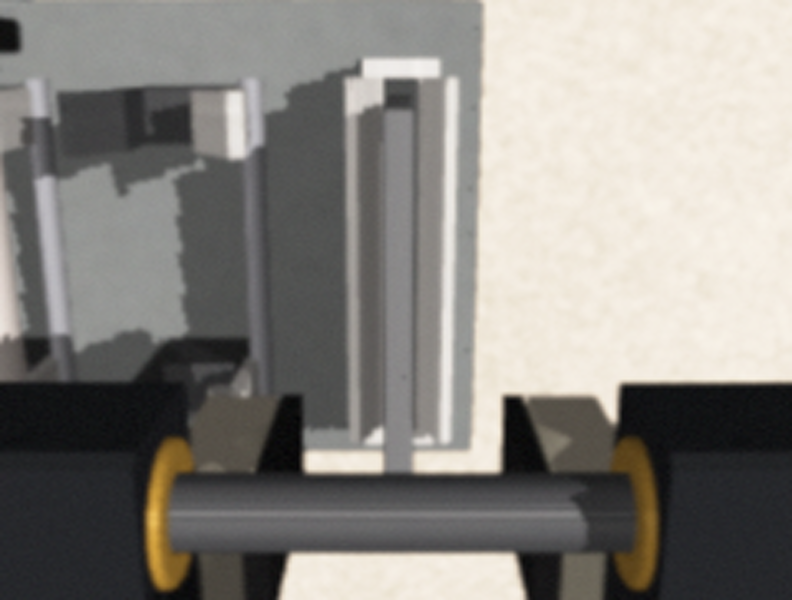

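View pics/s18c.png

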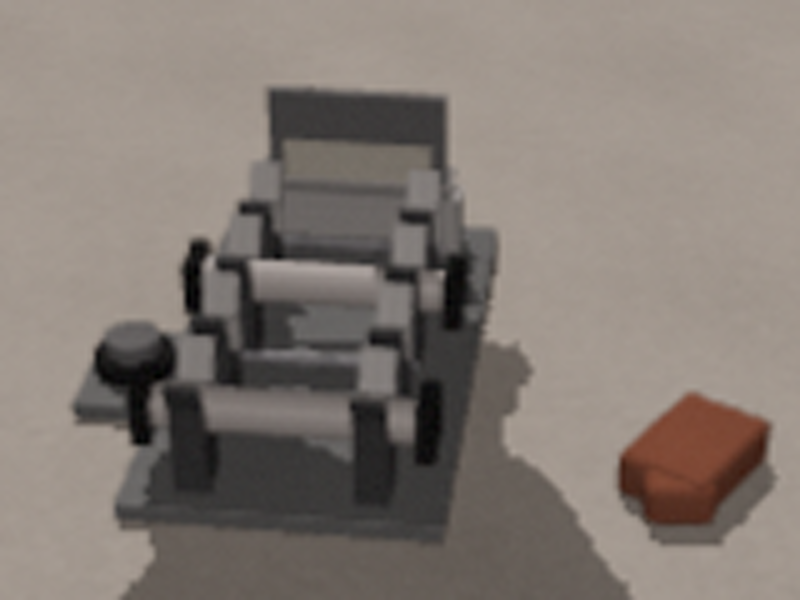

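servo_tool:
  targets: "0 -0.178 -0.117 0 0 0; 0 -0.178 -0.117 0 0 0; 0 -0.178 -0.117 0 0 0; 0 -0.178 -0.117 0 0 0; 0 -0.178 -0.117 0 0 0"
  fingers: 0

```text
t: 34.3
ee_pos: [425.4, 235.5, 379.0]
orientation: [-98.5, 89.9, -106.7]
force: [-0.3, 0.9, 1.5]
gripper_width: 1.9
```

servo_tool:
  targets: "0.05 0 0 0 0 0; 0.1 0 0 0 0 0; 0.13 0 0 0 0 0; 0.13 0 0 0 0 0; 0.13 0 0 0 0 0"

```text
t: 34.8
ee_pos: [425.6, 235.5, 248.8]
orientation: [-103.8, 89.7, -111.9]
force: [0.9, 0.8, 1.7]
gripper_width: 0.4
```

```bash
python3 shot.py side s19; python3 - <<'E'
from h import *
t=cv2.imread('pics/s19.png')
cv2.imwrite('pics/s19c.png',cv2.resize(t[90:210,220:380],None,fx=5,fy=5,interpolation=cv2.INTER_CUBIC))
from bench import bot
delta(bot,[428.5,239.2,60],81.8)
E
```

```text
t 34.9 grip now [425.9 235.5  90.5] w 0.3 F [-0.   0.3  0.9]
  d mm [  91.1 -293.3 -388.5] rv [-8.1   0.01  0.13]  n rows>= 9.9
t 34.9 grip now [425.9 235.5  90.5] w 0.3 F [-0.   0.3  0.9]
  d mm [30.5  3.8  2.1] rv [0.1  0.02 0.13]  n rows>= 0.6
```

View pics/s19c.png

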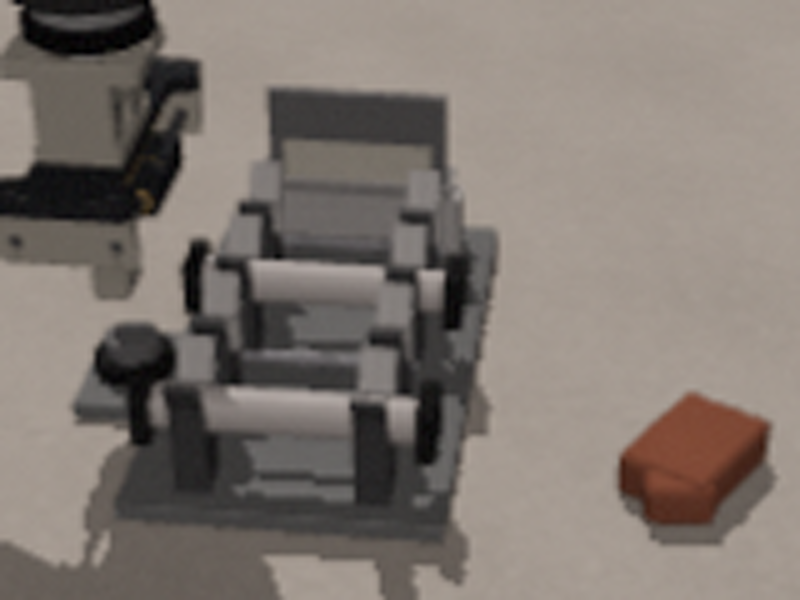

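servo_tool:
  targets: "0 0.004 0.002 0 0 0; 0.01 0.004 0.002 0 0 0; 0.02 0.004 0.002 0 0 0; 0.028 0.004 0.002 0 0 0; 0.028 0.004 0.002 0 0 0"

```text
t: 35.35
ee_pos: [428.0, 238.9, 220.4]
orientation: [-105.1, 89.7, -113.2]
force: [1.0, -0.6, 0.9]
gripper_width: 0.7
```

servo_tool:
  targets: "0.002 0 0 0 0 0; 0.004 0 0 0 0 0; 0.006 0 0 0 0 0; 0.008 0 0 0 0 0; 0.008 0 0 0 0 0"

```text
t: 35.85
ee_pos: [428.0, 238.9, 212.4]
orientation: [-104.2, 89.7, -112.3]
force: [-0.5, -0.5, 1.1]
gripper_width: 0.3
```

servo_tool:
  targets: "0.002 0 0 0 0 0; 0.004 0 0 0 0 0; 0.005 0 0 0 0 0; 0.005 0 0 0 0 0; 0.005 0 0 0 0 0"

```text
t: 36.35
ee_pos: [428.1, 238.9, 207.5]
orientation: [-103.3, 89.7, -111.4]
force: [-0.7, -0.4, 4.6]
gripper_width: 0.3
```

```bash
python3 - <<'E'
from h import *
from bench import bot
delta(bot,[428.5,239.2,60],81.8)
E
```

```text
t 36.4 grip now [427.8 238.3  48.2] w 0.3 F [-0.7 -0.4  4.6]
  d mm [-11.8   0.3   0.4] rv [ 0.09 -0.06  0.25]  n rows>= 0.2
```

Contact at tip z≈29–30; keep pressing until it hits the stop.

servo_tool:
  targets: "0.002 0 0 0 0 0; 0.004 0 0 0 0 0; 0.005 0 0 0 0 0; 0.005 0 0 0 0 0"

```text
t: 36.75
ee_pos: [428.1, 239.0, 205.6]
orientation: [-87.6, 89.8, -95.6]
force: [-14.3, -5.2, 45.7]
gripper_width: 0.5
```

servo_tool:
  targets: "0.002 0 0 0 0 0; 0.003 0 0 0 0 0; 0.004 0 0 0 0 0; 0.004 0 0 0 0 0"

```text
t: 37.15
ee_pos: [427.9, 239.0, 205.4]
orientation: [-69.7, 89.8, -77.6]
force: [-18.3, -6.3, 55.3]
gripper_width: 0.3
```

servo_tool:
  targets: "-0.02 0 0 0 0 0; -0.06 0 0 0 0 0; -0.1 0 0 0 0 0; -0.15 0 0 0 0 0; -0.19 0 0 0 0 0"

```text
t: 37.65
ee_pos: [427.7, 239.5, 398.0]
orientation: [-40.6, 89.8, -48.6]
force: [1.3, 0.7, -1.0]
gripper_width: 0.7
```

servo_tool:
  targets: "0 -0.2 0 0 0 0; 0 -0.2 0 0 0 0; 0 -0.2 0 0 0 0; 0 -0.2 0 0 0 0; 0 -0.2 0 0 0 0"

```text
t: 38.15
ee_pos: [398.5, 37.3, 398.4]
orientation: [-41.3, 89.8, -49.4]
force: [-0.5, 0.6, 0.1]
gripper_width: 0.2
```

servo_tool:
  targets: "0 0 0 0 0 0; 0 0 0 0 0 0; 0 0 0 0 0 0; 0 0 0 0 0 0; 0 0 0 0 0 0"

```text
t: 38.65
ee_pos: [398.7, 38.0, 398.2]
orientation: [-51.2, 89.8, -59.2]
force: [0.0, 0.5, -0.0]
gripper_width: 0.4
```

```bash
python3 shot.py side s20;python3 shot.py top t20; python3 - <<'E'
from h import *
t=cv2.imread('pics/s20.png')
cv2.imwrite('pics/s20c.png',cv2.resize(t[90:210,220:380],None,fx=5,fy=5,interpolation=cv2.INTER_CUBIC))
from bench import bot
print(bot.observe()['force'],bot.observe()['joint_velocities'].round(2))
E
```

```text
t 38.7 grip now [398.8  37.5 238.9] w 0.5 F [-1.4 -0.2  0.6]
  d mm [ 238.4  -93.1 -389.7] rv [-8.09  0.1   0.13]  n rows>= 9.3
t 38.8 grip now [398.8  37.4 238.9] w 0.5 F [ 0.5 -0.2 -1. ]
  d mm [ 238.4  -93.1 -389.7] rv [-8.1   0.1   0.13]  n rows>= 9.3
[ 0.54558348 -0.23039288 -0.96448532] [-0.32 -0.29 -0.04 -0.02  0.06 -0.01]
```

View pics/s20c.png

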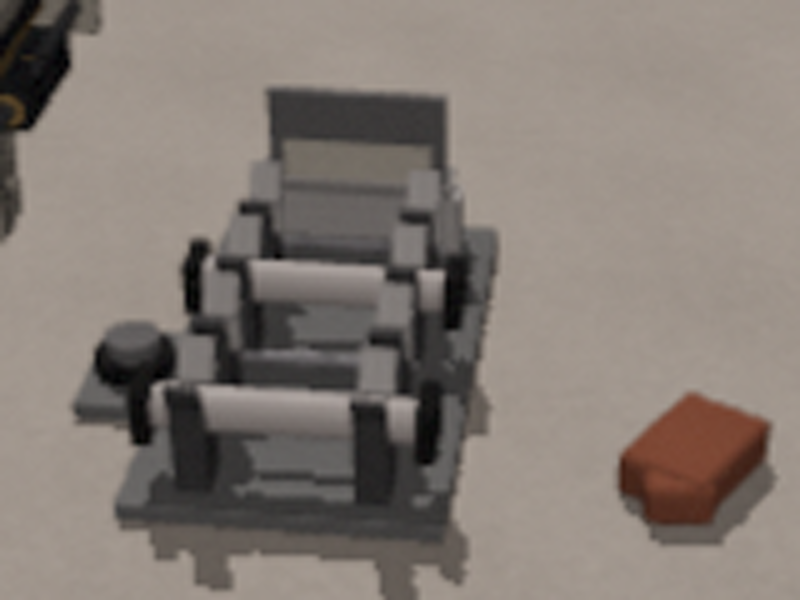

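View pics/t20.png

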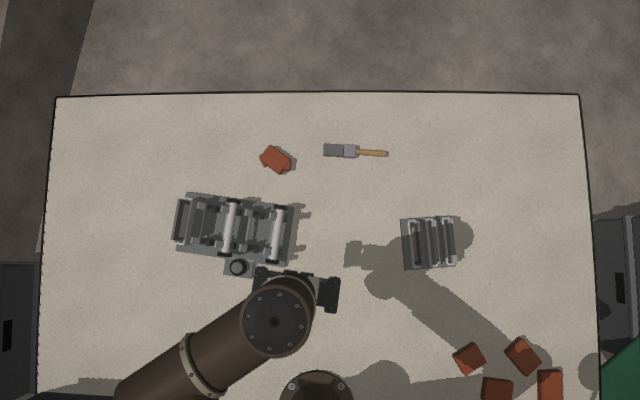

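Both tubes are in their clips at about (231,228) and (278,233) in the top view. The screen is in its slot near x≈180, the button is up at (237,267), and no tube is left on the bench.

```bash
python3 -c "
from bench import bot
print(bot.sign_off())"
```

```text
the job is handed in; nothing more can be done
None
```

The tube scanner is loaded and started, and the job is handed in at about 39 s. `sign_off` gives no verdict, so what follows rests on my own checks.

**What I did:**
1. I moved the screen from the cradle to the free rack slot at y = -52 mm, down to the slot floor.
2. I pushed the two tubes present into clip 2 and clip 0. There was no third tube on the bench.
3. I put the screen back in the cradle slot, again down to the slot floor.
4. I pressed the start button to its stop and moved the arm clear.

**Last checks:**
- **Tubes:** Each was measured just after release. Both axes are within about 1 mm across the clip and at the 58 mm seated height. They sit about 2 mm off centre along the clip. Both jaws are over the barrels, and they look closed.
- **Screen:** The side view after it went back looks the same as at the start.
- **Button:** It stopped hard after roughly 8 mm of travel. The push peaked at 55 N on the fingertips. It was back up in the final pictures.
- **Bystanders:** The spare board, sherd and brush appear where they began in the final top view, judged by eye.

The top and wrist cameras disagreed by about 4 mm on the rack position. I used a close wrist view with the screen held over the slot to settle it. No other check failed.

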